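# Close the pouch sealer's jaw and switch it on

## Task

Get the pouch sealer warming up. First reach in under its film rolls and push its raised red lever down with closed fingertips until the jaw snaps shut; keep pressing on the red paddle against the stop with about 15 N (more than 8, never more than 30) for a full second, then let go. Only then turn the isolator's red handle a quarter turn clockwise to on, and leave the film rolls untouched and everything else on the bench where it is.

Things in the scene. Friction and masses are not known exactly. Their poses are not given: they have to be found in the camera images.
- sealer: pouch sealer: cream base 200 (x) x 240 (y) mm, its top 61 mm above the origin, fixed. It stands on black levelling feet that lift it 0 to 30 mm off the bench. Origin: centre of its underside (0 to 30 mm above the bench); z up; -x is its front (the lever's side), at yaw 0 towards the robot. The lever's pivot is a horizontal line along y at x=+50, z=140 mm in this frame.
- press_lever (a joint): press lever of the sealer, rad: 0 = raised (paddle arm 0.40 rad above level, pointing to the sealer's -x), 0.70 = fully down on its stop (0.30 rad below level). Over-centre spring: it pushes back up below 0.42 (about 8 N at the paddle at first), snaps down by itself beyond, and stays at either end.
- lever: the lever: steel arm with a 200 mm wide jaw bar under it and a red paddle at its end, 42 mm along the lever x 56 mm wide (sealer's y) x 12 mm thick, centred 100 mm from the pivot. The body's origin lies on the middle of the pivot line; it turns with the lever.
- paddle_top (a point): centre of the red paddle's upper face, where to press; about 185 mm above the sealer's origin when raised, 116 mm when down. The film rolls hang some 110 mm above it, so the hand must come from the sealer's front, tilted about 30 to 45 degrees from vertical (fingers pointing down and to the sealer's +x).
- film_rack: rack over the sealer with two film rolls on one bar; fixed. Its frame coincides with the sealer's. The bar runs along y at x=-50, z=337 mm; white roll radius 40 mm from y=-90 to +10, blue roll radius 36 mm from y=+20 to +90; black posts 12 mm thick at y=-112 and +112, from (x=75, z=55) up to z=290, then forward to the bar.
- isolator: grey isolator box 90 x 90 x 58 mm, fixed on the bench, with a yellow disc and a red bar handle on top; it may stand left or right of the sealer. Origin: centre of its underside, z up.
- isolator_handle (a joint): isolator handle, rad: 0 = off (bar along the box's x), 1.571 = on (bar along the box's y), growing clockwise seen from above about the box's vertical centre line; a detent spring draws it to the nearer end.
- handle_grip (a point): on the handle's axis, 92 mm above the bench; the bar is 64 mm long x 14 mm wide, from 72 to 106 mm above the bench. Turns with the handle (its x is along the bar).
- steel_bowl: loose steel bowl, 110 mm across, 50 mm high, bystander; origin under its centre
- yellow_bowl: loose yellow bowl, 110 mm across, 65 mm high, bystander; origin under its centre
- amber_bottle: loose amber bottle, 64 mm across, 160 mm high, bystander; origin under its centre
- jar: loose glass jar, 70 mm across, 90 mm high, bystander; origin under its centre
- spatula: loose spatula lying flat in front of the sealer, 190 mm long, bystander; its x is its length
Mind the look-alikes: they are no part of the job. Of the things that look like the isolator, the smallest one is meant.

How it is judged:
By the outcome, as a careful person would: the job done as asked, in the order asked, and still so for the second after the job is handed in, with the robot touching nothing.
It also fails if it takes over 61 s, if anything falls off the work surface, if the arm or the gripper's body presses on something with over 40 N, if the wrist force passes 120 N, or if a joint passes its speed limit or range.

## Robot

A 7-joint arm with a two-finger parallel gripper is mounted at the origin on the work surface. World frame = base frame: x ahead of the robot, y to its left, z up, the work surface at z = 0. Lengths are in m, angles in rad, forces in N, time in s.
With the tool pointing down it reaches from about 0.4 to 0.85 m from the base axis. Payload 4.5 kg.
Tool frame: the origin (TCP) lies midway between the tips of the shut fingers; the grasp point (between the pads) lies 19 mm behind it; z points along the fingers, y is the line along which they close (so a half turn about z gives the same grasp; the last joint's range is limited). The gripper opens to 88 mm and grips with 3 to 60 N. Pads are 18 mm wide; open, the fingers measure 123 mm over their backs; the gripper's body (75 mm by 187 mm) begins 45 mm behind the grasp point.
Start: joints at [1.217, 0.689, -0.195, 1.565, 0.157, 0.902, -0.215], TCP at [0.236, -0.579, 0.239] pointing down, gripper open.
Joint ranges: [-3.01, 3.01], [-0.46, 2.08], [-1.47, 1.51], [0.13, 2.56], [-1, 4.14], [0.04, 2.09], [-2.66, 2.66]. Speed limits (rad/s): [2.57, 2.57, 3.14, 3.14, 3.14, 3.14, 3.14].

## Interface

Orientations are given as a unit quaternion [x, y, z, w].
In Python, from plant import sensors, eyes, finish_job gives the robot as it stands.
- The arm moves only by the tool send_rows, never from a script. Its argument "rows" is text: rows parted by semicolons, each of 4 numbers parted by spaces: the shift along the tool's x, y, z normalised to -1 to 1, where 1 is 30 cm, then the turn about the tool's z normalised to -1 to 1, where 1 is 2 pi rad. A call has 1 to 10 rows; each row is the pose to reach, as a shift and turn from the pose commanded when the call began, along the tool's axes at that moment, turning the shorter way round; what a row does not reach only later rows make up. A row lasts 1/12 s, in which the tool goes at most 41.7 mm and 7.16 degrees, less where a joint would pass 70% of its speed; a pose out of reach is approached as far as the arm can. A call with a number of a shift or a turn outside -1 to 1 is refused whole. A call with a gripper value outside its range is refused whole. "jaw" is the closure, from -1 (fully open) to 1 (shut), set as the call begins (left out, the last holds). The fingers move at their own pace and stop on an object; "force" is the grip in N (left out, the last holds). Time passes only in rows, so rows that repeat a pose let the fingers close. It gives the time, the measured TCP pose, the force, the opening and the grip force at its end, in the units of the state.
- sensors.get_state(): the state, without advancing time (a new reading comes with each control period).
- eyes.snapshot(name): name is "side" or "top" or "wrist"; returns (picture, depth): 384x512x3 uint8, red, green, blue; 384x512 float32, m along the optical axis (not along the pixel's ray), 0 where there is no reading.
- eyes.calibration(name): a dict with "fov_y" (degrees; the focal length in pixels is half the picture's height over the tangent of half this angle, whatever the lens; pixels are square), "cx", "cy" (the principal point, pixels), "world_from_camera" (4x4, takes a point from camera to world coordinates). Camera axes: x right, y down, z forward; pixel columns grow to the right and rows downward; lengths in m; the calibration is good to about 2 mm. A picture is of the moment at which its call begins: read the wrist's pose just before it. calibration takes no time and is no camera call; for the wrist camera it gives the pose at the moment of the call.
- finish_job(): hands the job in; it is judged then, once.
The state is a dict: "clock": time; "q": joint angles; "qd": joint speeds; "joint_torque": joint torques, N m; "tool_pos": TCP position; "eef_rot": TCP orientation; "contact_force": force on the tool from outside, world axes, zero at the start; "moment": the same for the moment, N m; "opening": opening from 0.0 (shut) to 1.0 (fully open); "finger_force": force on a finger pad.
Only numpy, scipy, OpenCV 4.12 (cv2) and the standard library are available. Lean on these libraries where they do the work, as an engineer would, in place of code of your own. Each camera call takes 0.05 s, during which the arm holds its last target. There are 200 camera calls.

## Working session

There is one attempt and no reset: what is moved stays moved. The work goes in short steps, Python scripts to look and compute and a tool call to move; the robot and the scene stay as the last step left them, time stands still between calls to the robot, and variables do not carry over. Pictures are saved under pics/ and viewed, at most 10 in all, crops included, and the job is handed in when it is done.

Besides the shell and the picture viewer there is one more tool, called after "Request:" by a JSON object that holds its "method" and its "body", one argument or row to a line. send_rows: Moves the arm, as the interface text tells. Scaled input: -1 to 1 covers 30 cm each way for a shift and 2 pi rad each way for a turn. Its arguments: {"type":"object","properties":{"rows":{"type":"string"},"jaw":{"type":"number"},"force":{"type":"number"}},"required":["rows"]}

```bash
mkdir -p pics; cat > h.py <<'E'
import numpy as np, cv2
from plant import sensors, eyes
def K(n):
    c=eyes.calibration(n); f=192/np.tan(np.radians(c["fov_y"])/2); return f,c["cx"],c["cy"],np.array(c["world_from_camera"])
def cloud(n,d):
    f,cx,cy,T=K(n); v,u=np.mgrid[:384,:512]
    P=np.stack([(u-cx)/f*d,(v-cy)/f*d,d],-1)@T[:3,:3].T+T[:3,3]
    P[d<=0]=np.nan; return P
E
python3 - <<'E'
from h import *
for n in("top","side"):
    p,d=eyes.snapshot(n); np.savez(f"{n}.npz",p=p,d=d,P=cloud(n,d)); cv2.imwrite(f"pics/{n}.png",cv2.resize(p[:,:,::-1],(800,600)))
    print(n,K(n))
print(sensors.get_state())
E
```

```text
top (np.float64(389.90164324419584), 245.1150800408554, 191.8674961186954, array([[ 9.98603358e-04, -9.95879516e-01,  9.06807121e-02,
         3.57672250e-01],
       [-9.99932673e-01, -2.04276631e-03, -1.14226385e-02,
        -6.76640732e-02],
       [ 1.15608112e-02, -9.06632002e-02, -9.95814507e-01,
         1.38615970e+00],
       [ 0.00000000e+00,  0.00000000e+00,  0.00000000e+00,
         1.00000000e+00]]))
side (np.float64(363.85400005791536), 260.5192371109545, 185.50760379839946, array([[-0.95060454, -0.21753821,  0.22142299,  0.24102255],
       [-0.30978475,  0.61981619, -0.72101408,  0.78477566],
       [ 0.01960656, -0.75399272, -0.6565901 ,  0.90289168],
       [ 0.        ,  0.        ,  0.        ,  1.        ]]))
{'clock': 0.1, 'q': array([ 1.21681862,  0.68989212, -0.19449767,  1.56620693,  0.15730177,
        0.90250688, -0.2150693 ]), 'qd': array([-0.00107615, -0.00263017,  0.00097221, -0.00186661, -0.00014013,
       -0.00049871, -0.00133321]), 'joint_torque': array([-3.28332222e-03, -5.28494132e+01, -1.27145424e+00, -1.53836972e+01,
       -5.25434338e-02,  1.96038200e-03,  3.79431935e-05]), 'tool_pos': array([ 0.23607138, -0.5781041 ,  0.23800348]), 'eef_rot': array([ 9.81253686e-01,  1.92718821e-01, -2.21969445e-04, -7.81133358e-04]), 'contact_force': array([ 0.01450854, -0.50545592, -0.26422387]), 'moment': array([ 0.02495659, -0.02063516,  0.00906628]), 'finger_force': 0.0, 'opening': 1.002261492681799}
```

View pics/top.png

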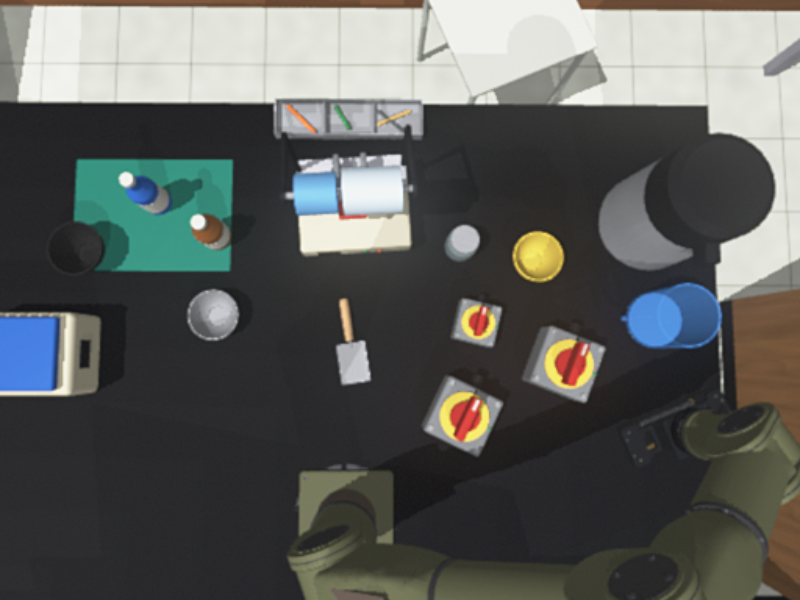

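View pics/side.png

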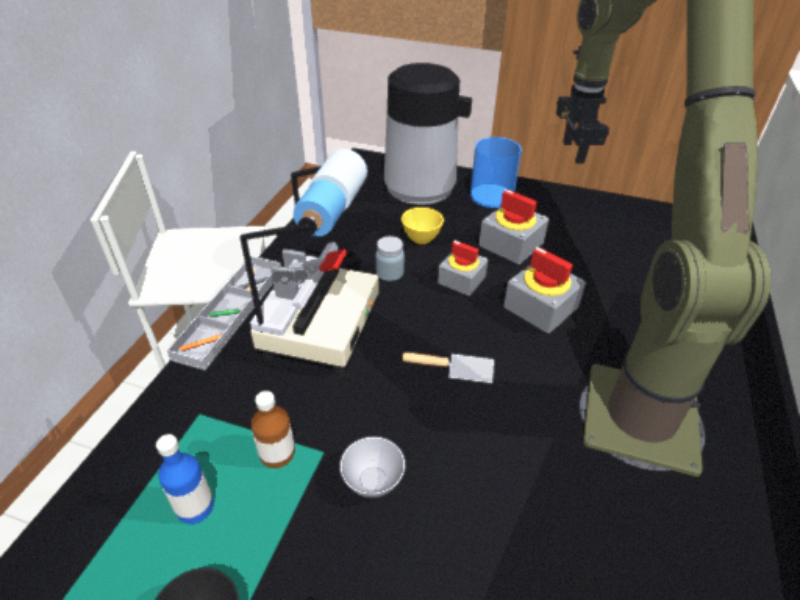

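The top view shows the sealer at about (355,205), with its front toward the robot. The smallest isolator is at (478,322), with larger look-alikes at (465,415) and (565,362), the spatula at (352,345), and the jar at (462,242). The side view shows the raised red paddle at (332,262), under the rolls.

```bash
python3 - <<'E'
from h import *
def rect(P,m):
    Q=P[m]; r=cv2.minAreaRect((Q[:,:2]*1000).astype(np.float32)); return np.round(r[0],1),np.round(r[1],1),round(r[2],1),"z med",np.round(np.nanpercentile(Q[:,2],[5,50,95]),4),len(Q)
for n in("top","side"):
    D=np.load(n+".npz");p,P=D["p"],D["P"]; h=cv2.cvtColor(p,cv2.COLOR_RGB2HSV); H,S,V=[h[...,i].astype(int) for i in range(3)]
    ok=np.isfinite(P[...,2]); X,Y,Z=[np.nan_to_num(P[...,i],nan=-9) for i in range(3)]
    red=((H<6)|(H>174))&(S>150)&(V>90)&ok; yel=(H>22)&(H<34)&(S>150)&(V>120)&ok
    cream=(H>12)&(H<35)&(S>15)&(S<90)&(V>130)&(Z>.04)&(Z<.12)&(X>.4)&ok
    print(n)
    for nm,m in(("red",red),("yel",yel),("cream",cream)):
        k,l,s,c=cv2.connectedComponentsWithStats(m.astype(np.uint8))
        for i in range(1,k):
            if s[i,4]>40: print(nm,np.round(c[i]),*rect(P,l==i))
    # isolator box top plate, z~58
    near=(abs(Z-.058)<.008)&(X>.3)&(X<.65)&(Y<-.1)&(Y>-.45)
    k,l,s,c=cv2.connectedComponentsWithStats(near.astype(np.uint8))
    for i in range(1,k):
        if s[i,4]>150: print("box",np.round(c[i]),*rect(P,l==i))
    # blue/white rolls, high points
    hi=(Z>.3)&(Z<.45)&(X>.6)&(X<1)&(abs(Y)<.25); print("hi",*rect(P,hi))
    jar=(abs(X-.68)<.06)&(abs(Y+.17)<.06)&(Z>.03)
    if jar.sum()>5: print("jar",*rect(P,jar))
E
```

```text
top
red [306. 206.] [ 430.8 -285.9] [38.2 47.7] 43.6 z med [0.0712 0.0986 0.1104] 117
red [365. 233.] [ 340.9 -471.7] [58.3 71.1] 33.7 z med [0.1014 0.1362 0.1556] 324
red [297. 267.] [ 231.5 -252.6] [77.9 56.5] 5.2 z med [0.101  0.14   0.1552] 303
yel [344. 164.] [ 574.6 -426.9] [114.3 109.6] 44.9 z med [0.0037 0.0309 0.0673] 749
yel [359. 222.] [ 372.5 -457.9] [30.  71.9] 46.2 z med [0.0874 0.0905 0.0945] 84
cream [227. 149.] [636.9 -19.9] [112.6 238.8] 7.4 z med [0.0768 0.0883 0.0926] 1618
box [305. 206.] [ 432.1 -290.1] [90.2 89.6] 75.6 z med [0.0543 0.0601 0.0648] 479
hi [682.9 -18.2] [171.3 235.2] 3.5 z med [0.338  0.3943 0.4048] 2304
jar [ 680.  -171.4] [117.8 118.8] 89.5 z med [0.0849 0.1147 0.3767] 374
side
red [331. 132.] [ 344.3 -595. ] [ 83.2 311.3] 2.1 z med [0.0962 0.1262 0.1515] 329
red [297. 161.] [ 440.4 -355. ] [ 71.2 180.4] 12.1 z med [0.0498 0.0891 0.1063] 176
red [213. 166.] [ 683.3 -150.4] [ 45.7 336.7] 17.3 z med [0.1989 0.212  0.2179] 148
red [352. 172.] [ 224.9 -347.4] [261.   87.6] 86.5 z med [0.0964 0.1262 0.1519] 436
yel [270. 143.] [ 586.4 -466.3] [114.7 207.5] 18.0 z med [0.0161 0.0445 0.0655] 461
yel [327. 142.] [ 344.6 -457.6] [74.9 97.1] 86.5 z med [0.0858 0.0887 0.0919] 104
yel [295. 169.] [ 431.7 -276.7] [64.7 53.2] 1.4 z med [0.0586 0.062  0.0657] 58
yel [346. 182.] [ 235.3 -231.7] [71.1 98.2] 79.2 z med [0.0849 0.0883 0.0914] 142
cream [207. 206.] [684.1 -13.5] [197.9 242.8] 3.4 z med [0.0443 0.079  0.0894] 1221
box [296. 170.] [ 431.4 -285.1] [94.6 90.7] 76.5 z med [0.0518 0.0584 0.064 ] 265
hi [681.4 -14.1] [170.5 236.9] 3.6 z med [0.326  0.385  0.4027] 1669
jar [ 653.5 -146. ] [160.5  87.6] 44.6 z med [0.0502 0.0882 0.3404] 147
```

```bash
ls; python3 - <<'E'
from h import *
from scipy.spatial.transform import Rotation as R
s=sensors.get_state(); f,cx,cy,T=K("wrist"); r=R.from_quat(s["eef_rot"]).as_matrix()
print("cam in tool",np.round(r.T@(T[:3,3]-s["tool_pos"]),3)); print(np.round(r.T@T[:3,:3],2)); print(np.round(r,3))
# refine sealer yaw/front edge from top view
D=np.load("top.npz");p,P=D["p"],D["P"];h=cv2.cvtColor(p,cv2.COLOR_RGB2HSV).astype(int)
Z=np.nan_to_num(P[...,2]);m=(abs(Z-.088)<.008)&(P[...,0]>.55)&(abs(P[...,1]+.02)<.13)&(h[...,2]>130)
e=np.array([P[np.where(m[:,u])[0].max(),u] for u in range(193,262) if m[:,u].any()])
l=cv2.fitLine(e[:,:2].astype(np.float32),cv2.DIST_HUBER,0,.001,.001).ravel();print("front edge dir deg",np.degrees(np.arctan2(l[0],l[1])),l[2:],e[:,1].min(),e[:,1].max())
# isolator disc & bar
X,Y=P[...,0],P[...,1]
D=np.load("side.npz");P2=D["P"];h2=cv2.cvtColor(D["p"],cv2.COLOR_RGB2HSV).astype(int)
b=((h2[...,0]<6)|(h2[...,0]>174))&(h2[...,1]>150)
q=P2[b&(abs(P2[...,0]-.67)<.08)&(abs(P2[...,1]+.02)<.08)&(P2[...,2]>.15)];print("paddle",np.round(cv2.minAreaRect((q[:,:2]*1000).astype(np.float32)),1) if 0 else (np.round(q.mean(0),4),np.round(q.min(0),3),np.round(q.max(0),3)))
b=((h[...,0]<6)|(h[...,0]>174))&(h[...,1]>130)&(abs(X-.431)<.06)&(abs(Y+.287)<.06)&(P[...,2]>.09)
q=P[b];print("bar",q.mean(0),len(q),cv2.fitLine(q[:,:2].astype(np.float32),cv2.DIST_L2,0,.001,.001).ravel())
E
```

```text
h.py
pics
side.npz
top.npz
cam in tool [ 0.065 -0.001 -0.146]
[[-0.   -0.97 -0.26]
 [ 1.   -0.   -0.  ]
 [ 0.   -0.26  0.97]]
[[ 0.926  0.378 -0.001]
 [ 0.378 -0.926  0.001]
 [-0.    -0.002 -1.   ]]
front edge dir deg 176.47205 [ 0.5896034  -0.02574328] -0.13619789976700963 0.09344768337277944
paddle (array([ 0.6399, -0.0106,  0.2115]), array([ 0.623, -0.044,  0.197]), array([0.663, 0.013, 0.22 ]))
bar [ 0.42784484 -0.28721679  0.10562682] 72 [ 0.9761483  -0.21710467  0.42784485 -0.28721678]
```

Request:
{"method": "send_rows", "body": {
  "rows": "0.27 -0.22 -0.4 -0.1;0.27 -0.22 -0.4 -0.1;0.27 -0.22 -0.4 -0.1;0.27 -0.22 -0.4 -0.1;0.54 -0.44 -0.6 -0.19;0.54 -0.44 -0.6 -0.19;0.54 -0.44 -0.6 -0.19;0.54 -0.44 -0.6 -0.19;0.54 -0.44 -0.6 -0.19;0.54 -0.44 -0.6 -0.19",
  "jaw": 1
}}

```text
clock: 0.93
tool_pos: [0.3366, -0.3944, 0.419]
eef_rot: [0.701, 0.714, -0.0, 0.0]
contact_force: [0.2, -0.2, 0.0]
opening: 0.264
finger_force: 0.0
```

Request:
{"method": "send_rows", "body": {
  "rows": "1 0.4 -0.7 -0.19;1 0.4 -0.7 -0.19;1 0.4 -0.7 -0.19;1 0.4 -0.7 -0.19;1 0.4 -0.7 -0.19;1 0.4 -0.7 -0.19;1 0.4 -0.7 -0.19;1 0.4 -0.7 -0.19;1 0.4 -0.7 -0.19;1 0.4 -0.7 -0.19"
}}

```text
clock: 1.77
tool_pos: [0.4543, -0.0875, 0.6317]
eef_rot: [0.175, 0.985, 0.002, 0.002]
contact_force: [-1.5, 0.6, -0.3]
opening: 0.004
finger_force: 0.0
```

Request:
{"method": "send_rows", "body": {
  "rows": "-0.86 0.55 -0.5 -0.066;-0.86 0.55 -0.5 -0.066;-0.86 0.55 -0.5 -0.066;-0.86 0.55 -0.5 -0.066;-0.86 0.55 -0.5 -0.066;-0.86 0.55 -0.5 -0.066;-0.86 0.55 -0.5 -0.066;-0.86 0.55 -0.5 -0.066;-0.86 0.55 -0.5 -0.066;-0.86 0.55 -0.5 -0.066"
}}

```text
clock: 2.6
tool_pos: [0.6246, -0.0567, 0.6667]
eef_rot: [-0.024, 1.0, -0.005, 0.017]
contact_force: [-0.6, -0.1, -0.2]
opening: 0.006
finger_force: 0.0
```

```bash
cat > st.py <<'E'
from h import *
from scipy.spatial.transform import Rotation as R
s=sensors.get_state(); r=R.from_quat(s["eef_rot"]).as_matrix()
print(round(s["clock"],2),"q",np.round(s["q"],2),"p",np.round(s["tool_pos"],4),"F",np.round(s["contact_force"],1)); print(np.round(r,3))
print("tilt fwd deg",np.degrees(np.arctan2(r[0,2],-r[2,2])),"heading of tilt",np.degrees(np.arctan2(r[1,2],r[0,2])))
E
python3 st.py
```

```text
2.6 q [-0.05  0.62  0.3   0.41 -0.19  2.09  1.71] p [ 0.6246 -0.0567  0.6667] F [-0.6 -0.1 -0.2]
[[-0.998 -0.047  0.035]
 [-0.048  0.999 -0.008]
 [-0.034 -0.01  -0.999]]
tilt fwd deg 1.9949284791183197 heading of tilt -13.604446155444252
```

Request:
{"method": "send_rows", "body": {
  "rows": "-1 0 -0.3 0;-1 0 -0.3 0;-1 0 -0.3 0;-1 0 -0.3 0;-1 0 -0.3 0"
}}

```text
clock: 3.02
tool_pos: [0.6997, -0.0425, 0.6176]
eef_rot: [-0.024, 0.999, -0.003, 0.031]
contact_force: [0.0, -0.4, -0.0]
opening: 0.004
finger_force: 0.0
```

```bash
python3 st.py
```

```text
3.02 q [-0.05  0.78  0.39  0.22 -0.33  2.09  1.67] p [ 0.6997 -0.0425  0.6176] F [ 0.  -0.4 -0. ]
[[-0.997 -0.049  0.063]
 [-0.049  0.999 -0.005]
 [-0.062 -0.008 -0.998]]
tilt fwd deg 3.590944837085715 heading of tilt -4.20971040234852
```

Request:
{"method": "send_rows", "body": {
  "rows": "0.2 0 0.1 0;0.2 0 0.1 0;0.2 0 0.1 0;0.2 0 0.1 0"
}}

```text
clock: 3.35
tool_pos: [0.6362, -0.0468, 0.5828]
eef_rot: [-0.023, 0.999, -0.002, 0.028]
contact_force: [0.5, -0.5, -0.0]
opening: 0.005
finger_force: 0.0
```

```bash
python3 st.py
```

```text
3.35 q [-0.18  0.54  0.45  0.85 -0.24  1.73  1.77] p [ 0.6362 -0.0468  0.5828] F [ 0.5 -0.5 -0. ]
[[-0.997 -0.045  0.056]
 [-0.046  0.999 -0.004]
 [-0.056 -0.006 -0.998]]
tilt fwd deg 3.21850747361838 heading of tilt -3.7703286732588666
```

Request:
{"method": "send_rows", "body": {
  "rows": "0 0 -1 0;0 0 -1 0;0 0 -1 0;0 0 -1 0;0 0 -1 0;0 0 -1 0;0 0 -1 0;0 0 -1 0"
}}

```text
clock: 4.02
tool_pos: [0.5671, -0.0406, 0.7278]
eef_rot: [-0.024, 0.998, -0.005, 0.051]
contact_force: [-0.4, -0.3, 0.8]
opening: 0.001
finger_force: 0.0
```

```bash
python3 st.py
```

```text
4.02 q [-0.1   0.48  0.3   0.49 -0.16  2.09  1.69] p [ 0.5671 -0.0406  0.7278] F [-0.4 -0.3  0.8]
[[-0.994 -0.048  0.103]
 [-0.049  0.999 -0.007]
 [-0.102 -0.012 -0.995]]
tilt fwd deg 5.883818053792156 heading of tilt -4.166859472915038
```

Request:
{"method": "send_rows", "body": {
  "rows": "0 0 -1 0;0 0 -1 0;0 0 -1 0;0 0 -1 0"
}}

```text
clock: 4.35
tool_pos: [0.5124, -0.0366, 0.7647]
eef_rot: [-0.024, 0.997, -0.007, 0.069]
contact_force: [0.2, 0.2, -0.3]
opening: 0.006
finger_force: 0.0
```

Request:
{"method": "send_rows", "body": {
  "rows": "-0.5 0 -1 0;-0.5 0 -1 0;-0.5 0 -1 0;-0.5 0 -1 0"
}}

```text
clock: 4.68
tool_pos: [0.5164, -0.0295, 0.7763]
eef_rot: [-0.024, 0.996, -0.008, 0.087]
contact_force: [0.5, 0.3, -0.5]
opening: 0.001
finger_force: 0.0
```

Request:
{"method": "send_rows", "body": {
  "rows": "-1 0 -1 0;-1 0 -1 0;-1 0 -1 0;-1 0 -1 0"
}}

```text
clock: 5.02
tool_pos: [0.5527, -0.0213, 0.7751]
eef_rot: [-0.024, 0.994, -0.009, 0.105]
contact_force: [-0.8, -0.1, -0.2]
opening: 0.008
finger_force: 0.0
```

```bash
python3 st.py
```

```text
5.02 q [-0.16  0.42  0.35  0.43 -0.18  2.09  1.66] p [ 0.5527 -0.0213  0.7751] F [-0.8 -0.1 -0.2]
[[-0.977 -0.046  0.209]
 [-0.05   0.999 -0.014]
 [-0.208 -0.024 -0.978]]
tilt fwd deg 12.065555172572461 heading of tilt -3.697225252645612
```

Request:
{"method": "send_rows", "body": {
  "rows": "-0.6 0 -1 0;-0.6 0 -1 0;-0.6 0 -1 0"
}}

```text
clock: 5.27
tool_pos: [0.5496, -0.0165, 0.7909]
eef_rot: [-0.024, 0.992, -0.011, 0.125]
contact_force: [-0.6, -0.8, -0.4]
opening: 0.007
finger_force: 0.0
```

Request:
{"method": "send_rows", "body": {
  "rows": "-0.6 0 -1 0;-0.6 0 -1 0;-0.6 0 -1 0"
}}

```text
clock: 5.52
tool_pos: [0.544, -0.0118, 0.8074]
eef_rot: [-0.024, 0.989, -0.011, 0.144]
contact_force: [-0.6, -0.2, 0.2]
opening: 0.002
finger_force: 0.0
```

Request:
{"method": "send_rows", "body": {
  "rows": "-0.6 0 -1 0;-0.6 0 -1 0;-0.6 0 -1 0"
}}

```text
clock: 5.77
tool_pos: [0.5369, -0.0074, 0.8232]
eef_rot: [-0.024, 0.986, -0.012, 0.162]
contact_force: [0.8, -0.8, 0.8]
opening: 0.007
finger_force: 0.0
```

Request:
{"method": "send_rows", "body": {
  "rows": "-0.6 0 -1 0;-0.6 0 -1 0;-0.6 0 -1 0"
}}

```text
clock: 6.02
tool_pos: [0.5277, -0.0033, 0.8393]
eef_rot: [-0.024, 0.983, -0.013, 0.18]
contact_force: [-1.0, -0.6, 0.6]
opening: 0.001
finger_force: 0.0
```

Request:
{"method": "send_rows", "body": {
  "rows": "-0.6 0 -1 0;-0.6 0 -1 0;-0.6 0 -1 0"
}}

```text
clock: 6.27
tool_pos: [0.5165, 0.0005, 0.8557]
eef_rot: [-0.024, 0.98, -0.013, 0.198]
contact_force: [0.8, -0.6, 0.4]
opening: 0.006
finger_force: 0.0
```

Request:
{"method": "send_rows", "body": {
  "rows": "-0.6 0 -1 0;-0.6 0 -1 0;-0.6 0 -1 0"
}}

```text
clock: 6.52
tool_pos: [0.5037, 0.0039, 0.8721]
eef_rot: [-0.024, 0.976, -0.014, 0.215]
contact_force: [0.4, -0.3, -0.6]
opening: 0.008
finger_force: 0.0
```

```bash
python3 st.py
```

```text
6.52 q [-0.29  0.31  0.49  0.33 -0.22  2.09  1.62] p [0.5037 0.0039 0.8721] F [ 0.4 -0.3 -0.6]
[[-0.906 -0.041  0.421]
 [-0.053  0.998 -0.017]
 [-0.419 -0.038 -0.907]]
tilt fwd deg 24.885555867903317 heading of tilt -2.2785352492299857
```

Request:
{"method": "send_rows", "body": {
  "rows": "-0.9 0 -1 0;-0.9 0 -1 0;-0.9 0 -1 0"
}}

```text
clock: 6.77
tool_pos: [0.5083, 0.0079, 0.8822]
eef_rot: [-0.024, 0.972, -0.014, 0.232]
contact_force: [0.5, 0.6, -0.5]
opening: 0.002
finger_force: 0.0
```

Request:
{"method": "send_rows", "body": {
  "rows": "-0.9 0 -1 0;-0.9 0 -1 0;-0.9 0 -1 0"
}}

```text
clock: 7.02
tool_pos: [0.5082, 0.0114, 0.8937]
eef_rot: [-0.024, 0.968, -0.015, 0.248]
contact_force: [-0.2, -0.7, 0.1]
opening: 0.007
finger_force: 0.0
```

Request:
{"method": "send_rows", "body": {
  "rows": "-0.9 0 -1 0;-0.9 0 -1 0;-0.9 0 -1 0"
}}

```text
clock: 7.27
tool_pos: [0.5042, 0.0146, 0.9065]
eef_rot: [-0.024, 0.964, -0.015, 0.265]
contact_force: [-0.2, -0.3, 0.2]
opening: 0.004
finger_force: 0.0
```

Request:
{"method": "send_rows", "body": {
  "rows": "-0.9 0 -1 0;-0.9 0 -1 0;-0.9 0 -1 0"
}}

```text
clock: 7.52
tool_pos: [0.4972, 0.0175, 0.9199]
eef_rot: [-0.024, 0.959, -0.015, 0.282]
contact_force: [0.7, 0.9, 0.2]
opening: 0.006
finger_force: 0.0
```

Request:
{"method": "send_rows", "body": {
  "rows": "-0.9 0 -1 0;-0.9 0 -1 0;-0.9 0 -1 0"
}}

```text
clock: 7.77
tool_pos: [0.4877, 0.0201, 0.9336]
eef_rot: [-0.025, 0.954, -0.015, 0.298]
contact_force: [-0.9, 0.3, 0.7]
opening: 0.009
finger_force: 0.0
```

Request:
{"method": "send_rows", "body": {
  "rows": "-0.9 0 -1 0;-0.9 0 -1 0;-0.9 0 -1 0"
}}

```text
clock: 8.02
tool_pos: [0.4761, 0.0224, 0.9475]
eef_rot: [-0.025, 0.949, -0.015, 0.314]
contact_force: [-0.4, -0.0, 0.5]
opening: 0.004
finger_force: 0.0
```

Request:
{"method": "send_rows", "body": {
  "rows": "-0.9 0 -1 0;-0.9 0 -1 0;-0.9 0 -1 0"
}}

```text
clock: 8.27
tool_pos: [0.4626, 0.0244, 0.9613]
eef_rot: [-0.025, 0.944, -0.015, 0.33]
contact_force: [-0.7, 0.2, 0.4]
opening: 0.007
finger_force: 0.0
```

```bash
python3 st.py
```

```text
8.27 q [-0.39  0.26  0.74  0.15 -0.38  2.09  1.58] p [0.4626 0.0244 0.9613] F [-0.7  0.2  0.4]
[[-0.781 -0.037  0.624]
 [-0.056  0.998 -0.012]
 [-0.622 -0.044 -0.782]]
tilt fwd deg 38.58534353663737 heading of tilt -1.0960028280535994
```

Request:
{"method": "send_rows", "body": {
  "rows": "-0.9 0 -1 0;-0.9 0 -1 0;-0.9 0 -1 0"
}}

```text
clock: 8.52
tool_pos: [0.4468, 0.0237, 0.9763]
eef_rot: [-0.021, 0.937, -0.017, 0.347]
contact_force: [-1.2, 0.6, -0.3]
opening: 0.004
finger_force: 0.0
```

Request:
{"method": "send_rows", "body": {
  "rows": "-0.9 0 -1 0;-0.9 0 -1 0;-0.9 0 -1 0"
}}

```text
clock: 8.77
tool_pos: [0.429, 0.0152, 0.99]
eef_rot: [-0.006, 0.932, -0.025, 0.362]
contact_force: [-0.7, -4.2, 0.3]
opening: 0.003
finger_force: 0.0
```

Request:
{"method": "send_rows", "body": {
  "rows": "-0.9 0 -1 0;-0.9 0 -1 0;-0.9 0 -1 0"
}}

```text
clock: 9.02
tool_pos: [0.4131, 0.0242, 1.0003]
eef_rot: [-0.019, 0.927, -0.018, 0.374]
contact_force: [-0.6, -2.8, 0.1]
opening: 0.002
finger_force: 0.0
```

```bash
python3 st.py
```

```text
9.02 q [-0.56  0.19  1.05  0.14 -0.51  2.09  1.59] p [0.4131 0.0242 1.0003] F [-0.6 -2.8  0.1]
[[-0.719 -0.022  0.694]
 [-0.048  0.999 -0.019]
 [-0.693 -0.047 -0.72 ]]
tilt fwd deg 43.973734902511424 heading of tilt -1.5516448543082149
```

```bash
cat > go.py <<'E'
import sys
from st import *
g=np.array(eval(sys.argv[1]))
pv=s["tool_pos"]
for a in g.reshape(-1,3): print(a,"shift norm",np.round(r.T@(a-pv)/.3,3),"mm",round(1000*np.linalg.norm(a-pv)))
E
python3 go.py "[[.43,.0,.75],[.5,-.01,.5],[.56,-.02,.31]]"
```

```text
9.02 q [-0.56  0.19  1.05  0.14 -0.51  2.09  1.59] p [0.4131 0.0242 1.0003] F [-0.6 -2.8  0.1]
[[-0.719 -0.022  0.694]
 [-0.048  0.999 -0.019]
 [-0.693 -0.047 -0.72 ]]
tilt fwd deg 43.973734902511424 heading of tilt -1.5516448543082149
[0.43 0.   0.75] shift norm [ 0.541 -0.042  0.641] mm 252
[ 0.5  -0.01  0.5 ] shift norm [ 0.952 -0.042  1.403] mm 509
[ 0.56 -0.02  0.31] shift norm [ 1.249 -0.049  1.998] mm 707
```

Request:
{"method": "send_rows", "body": {
  "rows": "0.54 -0.04 0.64 0;0.54 -0.04 0.64 0;0.54 -0.04 0.64 0;0.54 -0.04 0.64 0;0.54 -0.04 0.64 0;0.54 -0.04 0.64 0;0.54 -0.04 0.64 0;0.54 -0.04 0.64 0"
}}

```text
clock: 9.68
tool_pos: [0.4373, 0.0641, 0.9557]
eef_rot: [-0.045, 0.929, -0.005, 0.366]
contact_force: [-0.2, 5.5, 2.2]
opening: 0.004
finger_force: 0.0
```

```bash
python3 go.py "[[.5,-.01,.5],[.56,-.02,.31]]"
```

```text
9.68 q [-1.52  0.06  1.37  0.59  0.04  1.79  1.51] p [0.4373 0.0641 0.9557] F [-0.2  5.5  2.2]
[[-0.728 -0.081  0.681]
 [-0.088  0.996  0.023]
 [-0.68  -0.043 -0.732]]
tilt fwd deg 42.95087808521731 heading of tilt 1.9695610797674254
[ 0.5  -0.01  0.5 ] shift norm [ 0.903 -0.197  1.248] mm 466
[ 0.56 -0.02  0.31] shift norm [ 1.191 -0.219  1.847] mm 663
```

Request:
{"method": "send_rows", "body": {
  "rows": "0.5 -0.1 0.69 0;0.5 -0.1 0.69 0;0.5 -0.1 0.69 0;0.5 -0.1 0.69 0;0.5 -0.1 0.69 0"
}}

```text
clock: 10.1
tool_pos: [0.4593, 0.0184, 0.8128]
eef_rot: [-0.027, 0.931, -0.015, 0.365]
contact_force: [2.5, 0.3, 0.5]
opening: 0.009
finger_force: 0.0
```

```bash
python3 go.py "[[.5,-.01,.5],[.56,-.02,.31]]"
```

```text
10.1 q [-1.46 -0.3   0.62  1.29  0.69  1.51  0.99] p [0.4593 0.0184 0.8128] F [2.5 0.3 0.5]
[[-0.732 -0.039  0.68 ]
 [-0.06   0.998 -0.008]
 [-0.678 -0.047 -0.733]]
tilt fwd deg 42.8338449194681 heading of tilt -0.6671620940365253
[ 0.5  -0.01  0.5 ] shift norm [ 0.614 -0.051  0.857] mm 317
[ 0.56 -0.02  0.31] shift norm [ 0.899 -0.062  1.458] mm 514
```

Request:
{"method": "send_rows", "body": {
  "rows": "0.3 -0.03 0.42 0;0.3 -0.03 0.42 0;0.3 -0.03 0.42 0;0.3 -0.03 0.42 0;0.3 -0.03 0.42 0"
}}

```text
clock: 10.52
tool_pos: [0.4756, -0.0018, 0.6505]
eef_rot: [-0.026, 0.934, -0.02, 0.356]
contact_force: [-0.2, -0.4, -0.4]
opening: 0.009
finger_force: 0.0
```

```bash
python3 go.py "[[.5,-.01,.5],[.56,-.02,.31]]"
```

```text
10.52 q [-1.43 -0.38  0.69  1.78  0.78  1.15  0.78] p [ 0.4756 -0.0018  0.6505] F [-0.2 -0.4 -0.4]
[[-0.746 -0.034  0.665]
 [-0.062  0.998 -0.019]
 [-0.663 -0.056 -0.746]]
tilt fwd deg 41.71994716974191 heading of tilt -1.6424552732060027
[ 0.5  -0.01  0.5 ] shift norm [ 0.274 -0.002  0.429] mm 153
[ 0.56 -0.02  0.31] shift norm [ 0.547 -0.007  1.035] mm 351
```

Request:
{"method": "send_rows", "body": {
  "rows": "0.27 0 0.43 0;0.27 0 0.43 0;0.27 0 0.43 0;0.27 0 0.43 0;0.27 0 0.43 0"
}}

```text
clock: 10.93
tool_pos: [0.5047, -0.0062, 0.5067]
eef_rot: [-0.024, 0.933, -0.019, 0.359]
contact_force: [-0.6, 0.4, -0.8]
opening: 0.005
finger_force: 0.0
```

```bash
python3 go.py "[[.51,-.015,.40],[.56,-.02,.31]]"
```

```text
10.93 q [-1.52 -0.28  1.04  2.13  0.95  0.66  0.58] p [ 0.5047 -0.0062  0.5067] F [-0.6  0.4 -0.8]
[[-0.741 -0.032  0.671]
 [-0.058  0.998 -0.017]
 [-0.669 -0.052 -0.741]]
tilt fwd deg 42.14991869261086 heading of tilt -1.4928867935371088
[ 0.51  -0.015  0.4  ] shift norm [ 0.227 -0.011  0.276] mm 107
[ 0.56 -0.02  0.31] shift norm [ 0.305 -0.018  0.611] mm 205
```

Request:
{"method": "send_rows", "body": {
  "rows": "0.23 -0.01 0.28 0;0.23 -0.01 0.28 0;0.23 -0.01 0.28 0;0.23 -0.01 0.28 0"
}}

```text
clock: 11.27
tool_pos: [0.5156, -0.0129, 0.4049]
eef_rot: [-0.023, 0.93, -0.018, 0.366]
contact_force: [-1.3, -1.5, 0.4]
opening: 0.007
finger_force: 0.0
```

```bash
python3 go.py "[[.51,-.015,.40],[.56,-.02,.31]]"
```

```text
11.27 q [-1.98 -0.37  1.5   2.35  1.56  0.61 -0.03] p [ 0.5156 -0.0129  0.4049] F [-1.3 -1.5  0.4]
[[-0.731 -0.029  0.682]
 [-0.055  0.998 -0.017]
 [-0.68  -0.05  -0.731]]
tilt fwd deg 42.983124971649254 heading of tilt -1.4240810702376767
[ 0.51  -0.015  0.4  ] shift norm [ 0.025 -0.006 -0.001] mm 8
[ 0.56 -0.02  0.31] shift norm [ 0.108 -0.012  0.333] mm 105
```

Request:
{"method": "send_rows", "body": {
  "rows": "0.05 -0.01 0.17 0;0.05 -0.01 0.17 0;0.05 -0.01 0.17 0"
}}

```text
clock: 11.52
tool_pos: [0.5162, -0.0138, 0.382]
eef_rot: [-0.025, 0.931, -0.014, 0.363]
contact_force: [0.3, -0.5, 0.1]
opening: 0.005
finger_force: 0.0
```

```bash
python3 go.py "[[.56,-.02,.31],[.648,-.0195,.225]]"
```

```text
11.52 q [-2.06 -0.46  1.51  2.39  1.65  0.71 -0.11] p [ 0.5162 -0.0138  0.382 ] F [ 0.3 -0.5  0.1]
[[-0.735 -0.035  0.677]
 [-0.056  0.998 -0.009]
 [-0.675 -0.045 -0.736]]
tilt fwd deg 42.60292788606081 heading of tilt -0.7581819490764186
[ 0.56 -0.02  0.31] shift norm [ 0.056 -0.015  0.276] mm 85
[ 0.648  -0.0195  0.225 ] shift norm [ 0.032 -0.011  0.683] mm 205
```

```bash
cat > fk.py <<'E'
import numpy as np
from scipy.optimize import least_squares
from scipy.spatial.transform import Rotation as R
q=np.array([[1.217,.690,-.194,1.566,.157,.9025,-.215],[-.05,.62,.3,.41,-.19,2.09,1.71],[-.18,.54,.45,.85,-.24,1.73,1.77],[-.16,.42,.35,.43,-.18,2.09,1.66],[-.29,.31,.49,.33,-.22,2.09,1.62],[-.39,.26,.74,.15,-.38,2.09,1.58],[-.56,.19,1.05,.14,-.51,2.09,1.59],[-1.52,.06,1.37,.59,.04,1.79,1.51],[-1.46,-.3,.62,1.29,.69,1.51,.99],[-1.43,-.38,.69,1.78,.78,1.15,.78],[-1.52,-.28,1.04,2.13,.95,.66,.58],[-1.98,-.37,1.5,2.35,1.56,.61,-.03]])
p=np.array([[.2361,-.5781,.238],[.6246,-.0567,.6667],[.6362,-.0468,.5828],[.5527,-.0213,.7751],[.5037,.0039,.8721],[.4626,.0244,.9613],[.4131,.0242,1.0003],[.4373,.0641,.9557],[.4593,.0184,.8128],[.4756,-.0018,.6505],[.5047,-.0062,.5067],[.5156,-.0129,.4049]])
zz=np.array([[0,0,-1],[.035,-.008,-.999],[.056,-.004,-.998],[.209,-.014,-.978],[.421,-.017,-.907],[.624,-.012,-.782],[.694,-.019,-.72],[.681,.023,-.732],[.68,-.008,-.733],[.665,-.019,-.746],[.671,-.017,-.741],[.682,-.017,-.731]])
def fk(q,d,sg=(-1,1,-1,1,-1,1,-1)):
    # d: after each joint offsets (x,z) ; joints z,y,z,y,z,y,z
    T=R.identity(); pos=np.array([0,0,d[0]]); 
    ax=[(0,0,1),(0,1,0)]; pts=[]
    for i in range(7):
        T=T*R.from_rotvec(np.array(ax[i%2])*sg[i]*q[i]); 
        if i==0: pos=pos+T.apply([d[4],0,0])
        if i==2: pos=pos+T.apply([d[5],0,d[1]]); pts.append(pos)
        if i==4: pos=pos+T.apply([d[6],0,d[2]]); pts.append(pos)
        if i==6: pos=pos+T.apply([0,0,d[3]])
    return pos,T.as_matrix(),np.array(pts)
if __name__=="__main__":
    import itertools
    best=[]
    for s3,s5,s1 in itertools.product([1,-1],[1,-1],[-1,1]):
        sg=(s1,1,s3,1,s5,1,-1)
        f=lambda d:np.concatenate([np.r_[fk(a,d,sg)[0]-b,.3*(fk(a,d,sg)[1][:,2]-c)] for a,b,c in zip(q,p,zz)])
        r=least_squares(f,[.3,.4,.4,.25,0,0,0]); best.append((r.cost,sg,r.x,np.abs(r.fun).max()))
    for b in sorted(best,key=lambda t:t[0])[:2]: print(b[0],b[1],np.round(b[2],4),b[3])
E
python3 fk.py
```

```text
0.0048590712514219505 (-1, 1, -1, 1, -1, 1, -1) [ 0.3483  0.5596  0.3554  0.316  -0.0388  0.031   0.0078] 0.0424546483339078
0.3383016177135281 (1, 1, 1, 1, 1, 1, -1) [ 0.8776 -0.0186  0.379   0.0476 -0.0882  0.047   0.3563] 0.5768503727891807
```

```bash
cat > fk2.py <<'E'
from fk import q as Q,p as Pm,zz,np,R,least_squares
ax=np.array([(0,0,-1),(0,1,0)]*4)
def fk(q,o,offs):
    T=R.identity(); pos=np.array([0,0,0.]); pts=[]
    for i in range(7):
        T=T*R.from_rotvec(ax[i]*(q[i]+offs[i])); pos=pos+T.apply(o[i]); pts.append(pos)
    return pos,T.as_matrix(),np.array(pts)
def un(v):
    o=np.zeros((7,3)); o[0]=[v[0],0,v[1]]; o[2]=[v[2],v[3],v[4]]; o[4]=[v[5],v[6],v[7]]; o[5]=[v[8],v[9],0]; o[6,2]=v[10]; return o,np.r_[v[11:17],0]
def F(v):
    o,f=un(v); return np.concatenate([np.r_[fk(a,o,f)[0]-b,.3*(fk(a,o,f)[1][:,2]-c)] for a,b,c in zip(Q,Pm,zz)]+[.02*v[11:17],.01*v[[0,2,3,5,6,8,9]]])
sol=least_squares(F,np.r_[0,.348,0,0,.45,0,0,.4,0,0,.3,np.zeros(6)])
V=sol.x
if __name__=="__main__":
    o,f=un(V);print(np.round(V,3),sol.cost)
    for a,b,c in zip(Q,Pm,zz): x=fk(a,o,f);print(np.round(x[0]-b,3),np.round(x[1][:,2]-c,3))
E
python3 fk2.py
```

```text
[ 0.013  0.369 -0.    -0.029  0.552  0.003 -0.006  0.35   0.006 -0.006
  0.342  0.012 -0.008 -0.01   0.001  0.004  0.006] 0.00019913425107589462
[ 0.002 -0.002 -0.003] [0.001 0.    0.   ]
[-0.001 -0.002  0.   ] [-0.002 -0.003 -0.   ]
[-0.004  0.002  0.002] [ 0.005  0.006 -0.   ]
[-0.     0.001  0.002] [ 0.004 -0.     0.001]
[ 0.002  0.003 -0.001] [-0.003  0.002 -0.001]
[ 0.006  0.001 -0.001] [-0.003 -0.004 -0.002]
[0.001 0.002 0.001] [-0.001  0.005 -0.   ]
[-0.005 -0.013 -0.002] [-0.    -0.002 -0.   ]
[-0.002  0.002  0.   ] [-0.001  0.002 -0.001]
[0.002 0.005 0.002] [ 0.005 -0.002  0.004]
[-0.001  0.001 -0.002] [-0.003  0.    -0.003]
[-0.    -0.004  0.002] [-0.  0. -0.]
```

```bash
cat > ik.py <<'E'
from fk2 import *
o,f=un(V)
lo=np.array([-3.01,-.46,-1.47,.13,-1,.04,-2.66]);hi=np.array([3.01,2.08,1.51,2.56,4.14,2.09,2.66])
def Rt(tilt,head,xs=-1):
    t,h=np.radians([tilt,head]); z=np.array([np.sin(t)*np.cos(h),np.sin(t)*np.sin(h),-np.cos(t)])
    y=np.array([-np.sin(h),np.cos(h),0])*(-xs); return np.c_[np.cross(y,z),y,z]
def ik(P,M,q0,w=1e-3):
    g=lambda a:np.r_[fk(a,o,f)[0]-P,.3*(R.from_matrix(M.T@fk(a,o,f)[1]).as_rotvec()),w*(a-q0)]
    s=least_squares(g,np.clip(q0,lo+1e-3,hi-1e-3),bounds=(lo,hi)); return s.x,np.abs(s.fun[:6]).max()
if __name__=="__main__":
    rng=np.random.default_rng(0)
    for name,P in(("pre",[.56,-.02,.31]),("up",[.648,-.0195,.215]),("down",[.64,-.0195,.145])):
      for tilt in(43,35):
       for xs in (-1,1):
        S=[]
        for _ in range(60):
            x,e=ik(np.array(P),Rt(tilt,-1,xs),rng.uniform(lo,hi),1e-4)
            if e<2e-3 and not any(np.abs(x-y).max()<.5 for y in S): S.append(x)
        print(name,tilt,xs,len(S)); [print("   ",np.round(x,2),"elbow",np.round(fk(x,o,f)[2][2],2)) for x in sorted(S,key=lambda x:abs(x[0]))[:5]]
E
python3 ik.py
```

```text
pre 43 -1 4
    [-0.34  0.41  0.49  2.43  3.62  0.46  2.66] elbow [0.21 0.04 0.88]
    [ 0.42  0.41 -0.67  2.47  2.44  0.53 -2.5 ] elbow [ 0.21 -0.12  0.87]
    [-0.66  0.61  1.11  2.41  4.14  0.74  2.13] elbow [0.25 0.17 0.84]
    [ 0.78  0.69 -1.45  2.46  1.91  0.97 -2.  ] elbow [ 0.27 -0.28  0.78]
pre 43 1 4
    [-0.11  0.37  0.15  2.45  3.25  0.42 -0.13] elbow [ 0.21 -0.01  0.89]
    [ 0.23  0.38 -0.37  2.46  2.71  0.46  0.39] elbow [ 0.21 -0.08  0.88]
    [-0.56  0.51  0.88  2.41  3.97  0.59 -0.84] elbow [0.23 0.12 0.86]
    [ 0.77  0.66 -1.4   2.46  1.94  0.92  1.11] elbow [ 0.26 -0.26  0.79]
pre 35 -1 4
    [ 0.14  0.33 -0.24  2.33  2.33  0.17 -2.38] elbow [ 0.19 -0.06  0.89]
    [-0.2   0.35  0.28  2.28  4.04  0.12  2.23] elbow [0.19 0.01 0.89]
    [ 0.54  0.41 -0.85  2.33  1.78  0.42 -1.87] elbow [ 0.2  -0.15  0.87]
    [ 0.81  0.66 -1.45  2.32  1.61  0.86 -1.71] elbow [ 0.25 -0.27  0.79]
pre 35 1 5
    [-0.08  0.34  0.11  2.31  3.43  0.1  -0.3 ] elbow [ 0.19 -0.02  0.89]
    [ 0.09  0.33 -0.16  2.33  2.49  0.15  0.61] elbow [ 0.19 -0.05  0.89]
    [-0.23  0.35  0.33  2.28  
[... 2199 characters left out ...]
w [0.46 0.32 0.45]
    [ 0.65  1.28 -1.38  2.38  2.24  1.4   1.25] elbow [ 0.43 -0.34  0.5 ]
down 35 -1 4
    [-0.21  0.8   0.34  2.24  3.55  0.53  2.66] elbow [0.4  0.05 0.76]
    [ 0.37  0.85 -0.68  2.27  2.35  0.69 -2.29] elbow [ 0.4  -0.19  0.72]
    [-0.6   1.18  1.2   2.21  4.14  1.09  1.84] elbow [0.43 0.27 0.61]
    [ 0.67  1.24 -1.44  2.26  2.01  1.31 -1.73] elbow [ 0.42 -0.34  0.52]
down 35 1 4
    [-0.08  0.78  0.12  2.25  3.27  0.49 -0.17] elbow [ 0.39 -0.    0.77]
    [ 0.21  0.79 -0.38  2.27  2.62  0.56  0.54] elbow [ 0.39 -0.12  0.75]
    [-0.51  1.    0.92  2.22  4.03  0.84 -1.1 ] elbow [0.42 0.21 0.69]
    [ 0.62  1.09 -1.23  2.26  2.06  1.09  1.28] elbow [ 0.41 -0.31  0.6 ]
```

```bash
cat > sim.py <<'E'
from ik import *
R0=R.from_quat([.981253686,.192718821,-.00022197,-.00078]).as_matrix()
m=fk(Q[0],o,f)[1]; d=R.from_matrix(m.T@R0).as_rotvec(); f=f.copy(); f[6]=-d[2]
def FK(q): x=fk(q,o,f); return x[0],x[1]
def jac(q):
    p0,M0=FK(q);J=np.zeros((6,7))
    for i in range(7):
        a=q.copy();a[i]+=1e-5;p1,M1=FK(a);J[:3,i]=(p1-p0)/1e-5;J[3:,i]=R.from_matrix(M1@M0.T).as_rotvec()/1e-5
    return J,p0,M0
vm=.7*np.array([2.57,2.57]+[3.14]*5)/12
def step(q,P,M,lam=.05,wr=.3,it=15):
    a=q.copy()
    for _ in range(it):
        J,p0,M0=jac(a); e=np.r_[P-p0,wr*R.from_matrix(M@M0.T).as_rotvec()]; J=J.copy();J[3:]*=wr
        act=np.ones(7,bool)
        for _ in range(4):
            Ja=J*act; dq=Ja.T@np.linalg.solve(Ja@Ja.T+lam**2*np.eye(6),e)
            bad=((a+dq<lo)|(a+dq>hi))&act
            if not bad.any(): break
            for i in np.where(bad)[0]: a[i]=np.clip(a[i]+dq[i],lo[i],hi[i])
            act&=~bad
        a=np.clip(a+dq*act,lo,hi)
        if np.abs(e).max()<1e-4: break
    dq=a-q; k=max(1,np.abs(dq/vm).max()); return q+dq/k
def call(q,sh,turn,n,**k):
    p0,M0=FK(q); P=p0+M0@np.array(sh)*.3; Mt=M0@R.from_rotvec([0,0,turn*2*np.pi]).as_matrix()
    for _ in range(n):
        p,M=FK(q); d=P-p; L=np.linalg.norm(d); rv=R.from_matrix(Mt@M.T).as_rotvec(); a=np.linalg.norm(rv)
        s=min(1,.0417/max(L,1e-9)); t=min(1,np.radians(7.16)/max(a,1e-9))
        q=step(q,p+d*s,R.from_rotvec(rv*t).as_matrix()@M,**k)
    return q
def show(q): p,M=FK(q); print(np.round(q,2),np.round(p,3),"tilt",np.round(np.degrees(np.arccos(-M[2,2])),1),"head",np.round(np.degrees(np.arctan2(M[1,2],M[0,2])),0),"x",np.round(M[:,0],2))
if __name__=="__main__":
    print(f[6]); q7=np.array([-.56,.19,1.05,.14,-.51,2.09,1.59])
    for kw in({},{"lam":.01},{"wr":.1},{"wr":1,"lam":.1}):
        print(kw)
        q=np.array([-.05,.62,.3,.41,-.19,2.09,1.71]); q=call(q,(-1,0,-.3),0,5,**kw); show(q)
        q=np.array([-.29,.31,.49,.33,-.22,2.09,1.62])
        for _ in range(7): q=call(q,(-.9,0,-1),0,3,**kw)
        show(q)
        q=call(q7,(.54,-.04,.64),0,8,**kw); show(q); q=call(q,(.5,-.1,.69),0,5,**kw); show(q)
        q=call(np.array([-1.46,-.3,.62,1.29,.69,1.51,.99]),(.3,-.03,.42),0,5,**kw);q=call(q,(.27,0,.43),0,5,**kw);show(q)
E
python3 sim.py
```

```text
-1.5682827898874205
{}
[-0.01  0.77 -0.02  0.13  0.05  2.09  1.62] [ 0.714 -0.05   0.646] tilt 8.8 head -8.0 x [-0.99 -0.04 -0.15]
[-0.04  0.11 -1.29  0.13  1.29  1.93  1.5 ] [0.44  0.025 1.092] tilt 61.5 head -1.0 x [-0.48 -0.07 -0.88]
[-1.76  0.02  1.5   0.63  0.17  1.82  1.45] [0.421 0.027 0.939] tilt 40.2 head -2.0 x [-0.76 -0.04 -0.64]
[-1.63  0.01  1.51  1.07  0.08  1.48  1.5 ] [0.496 0.002 0.802] tilt 34.2 head -2.0 x [-0.83 -0.04 -0.56]
[-1.5  -0.28  1.02  2.13  0.95  0.65  0.58] [ 0.506 -0.     0.511] tilt 42.8 head -1.0 x [-0.73 -0.06 -0.68]
{'lam': 0.01}
[-0.03  0.81  1.11  0.13 -1.    2.09  1.74] [ 0.709 -0.063  0.659] tilt 10.3 head -7.0 x [-0.98 -0.04 -0.18]
[-0.54  0.06  1.51  0.13 -1.    2.09  1.65] [ 0.324 -0.016  1.058] tilt 53.5 head 4.0 x [-0.59 -0.02 -0.8 ]
[-1.54 -0.1   0.94  0.67  0.44  1.88  1.27] [0.407 0.012 0.932] tilt 38.9 head 1.0 x [-0.78  0.02 -0.63]
[-1.37 -0.41  0.52  1.5   0.67  1.49  0.84] [ 0.418 -0.007  0.747] tilt 38.9 head 1.0 x [-0.78  0.02 -0.63]
[-1.5  -0.28  1.02  2.13  0.95  0.65  0.58] [ 0.506 -0.     0.511] tilt 42.8 head -1.0 x [-0.73 -0
[... 421 characters left out ...]
head -5.0 x [-0.97 -0.03 -0.26]
[-1.5  -0.28  1.02  2.13  0.94  0.65  0.59] [ 0.506 -0.     0.511] tilt 42.7 head -1.0 x [-0.73 -0.06 -0.68]
{'wr': 1, 'lam': 0.1}
[-0.03  0.83  0.35  0.17 -0.29  2.09  1.66] [ 0.717 -0.049  0.603] tilt 3.8 head -8.0 x [-1.   -0.03 -0.06]
[-0.25  0.39  0.57  0.13 -0.36  2.09  1.58] [0.548 0.025 0.897] tilt 31.3 head -1.0 x [-0.85 -0.05 -0.52]
[-1.73  0.02  1.51  0.68  0.15  1.71  1.47] [0.451 0.023 0.939] tilt 43.3 head -1.0 x [-0.73 -0.04 -0.68]
[-1.61  0.01  1.51  1.13  0.08  1.26  1.52] [ 0.547 -0.001  0.812] tilt 42.8 head -1.0 x [-0.73 -0.04 -0.68]
[-1.5  -0.28  1.02  2.13  0.95  0.65  0.58] [ 0.506 -0.     0.511] tilt 42.8 head -1.0 x [-0.73 -0.06 -0.68]
```

```bash
nproc; cat > fast.py <<'E'
import sim; from sim import *
def FJ(q):
    M=np.eye(3);p=np.zeros(3);A=[];O=[]
    for i in range(7):
        A.append(M@ax[i]);O.append(p)
        t=q[i]+f[i];c,s=np.cos(t),np.sin(t)
        M=M@(np.array([[c,s,0],[-s,c,0],[0,0,1]]) if i%2==0 else np.array([[c,0,s],[0,1,0],[-s,0,c]])); p=p+M@o[i]
    A=np.array(A);J=np.r_[np.cross(A,p-np.array(O)).T,A.T]; return J,p,M
sim.jac=FJ; sim.FK=lambda q:FJ(q)[1:]
def goto(q,P,M0,log=None,turn=0,**k):
    for _ in range(40):
        p,M=FJ(q)[1:]; d=np.array(P)-p; L=np.linalg.norm(d); 
        rv=R.from_matrix(M0@M.T).as_rotvec(); a=np.linalg.norm(rv)
        if L<2e-3 : return q,True
        s=min(1,.0417/L)
        q2=step(q,p+d*s,R.from_rotvec(rv*min(1,.125/max(a,1e-9))).as_matrix()@M,lam=.01,it=6,**k)
        if np.abs(q2-q).max()<1e-4: return q2,False
        q=q2
    return q,False
fin=[[.5,-.01,.42],[.56,-.02,.31],[.648,-.0195,.218],[.64,-.0195,.145]]
def run(q,W):
    M0=FJ(q)[2]; tr=[]
    for P in list(W)+fin:
        q,ok=goto(q,P,M0); tr.append(q)
        if not ok: return len(tr),tr
    return 99,tr
if __name__=="__main__":
    import sys,time
    from multiprocessing import Pool
    q0=np.array([-2.06,-.46,1.51,2.39,1.65,.71,-.11]) 
    def job(seed):
        rng=np.random.default_rng(seed); W=rng.uniform([.35,-.35,.5],[.8,.35,.95],(rng.integers(2,5),3)); W[0]=[.5,rng.uniform(-.2,.2),rng.uniform(.55,.85)]
        n,tr=run(q0,W); return n-len(W) if n<99 else 99,W,tr
    with Pool() as pl: Rs=pl.map(job,range(600))
    print(np.unique([r[0] for r in Rs],return_counts=True))
    G=[r for r in Rs if r[0]==99]
    def marg(r): T=np.array(r[2][-4:]); return np.minimum(T-lo,hi-T).min()
    G.sort(key=lambda r:-marg(r))
    for r in G[:4]: print(marg(r),np.round(r[1],3).tolist()); [print("   ",np.round(t,2)) for t in r[2]]
E
time timeout 500 python3 fast.py
```

```text
4
(array([-2, -1,  0,  2, 99]), array([ 84, 107, 141, 234,  34]))
0.06361855030469402 [[0.5, 0.045, 0.829], [0.651, 0.329, 0.747], [0.559, -0.328, 0.546], [0.509, -0.04, 0.804]]
    [-1.7  -0.21  0.93  1.16  0.65  1.5   1.05]
    [-1.16  0.52  1.05  0.84 -0.22  1.27  1.28]
    [ 0.79  0.23 -0.11  1.64 -0.62  0.76  2.65]
    [ 0.42 -0.09 -0.36  1.24 -0.07  1.24  1.67]
    [ 0.31  0.03 -0.46  2.38  1.49  0.1   0.03]
    [ 0.46  0.42 -0.73  2.46  2.39  0.53 -0.81]
    [ 0.39  0.73 -0.68  2.32  2.47  0.71 -0.78]
    [ 0.38  0.92 -0.68  2.38  2.59  0.93 -0.84]
0.05738341077999377 [[0.5, -0.037, 0.573], [0.355, -0.272, 0.756], [0.429, 0.229, 0.592], [0.689, 0.31, 0.502]]
    [-1.49 -0.43  0.88  1.97  0.9   0.94  0.72]
    [-0.76 -0.45  0.87  1.37  0.22  1.32  1.84]
    [-0.28 -0.09 -0.66  1.88  0.65  0.97  0.4 ]
    [-0.31  0.45 -0.6   1.55  1.03  0.91  0.29]
    [ 0.21  0.02 -0.35  2.38  1.49  0.1   0.03]
    [ 0.43  0.41 -0.68  2.46  2.43  0.51 -0.85]
    [ 0.36  0.72 -0.63  2.32  2.5   0.69 -0.82]
    [ 0.36  0.91 -0.64  2.38  2.62  0.91 -0.87]
0.03681283035907062 [[0.5, -0.186, 0.656],
[... 294 characters left out ...]
 1.48  0.08  0.06]
    [ 0.36  0.39 -0.56  2.46  2.54  0.48 -0.95]
    [ 0.3   0.7  -0.53  2.32  2.6   0.65 -0.92]
    [ 0.3   0.89 -0.54  2.37  2.69  0.88 -0.97]
0.03501919913199673 [[0.5, 0.082, 0.552], [0.353, -0.211, 0.602], [0.542, 0.159, 0.596], [0.379, 0.219, 0.692]]
    [-1.72 -0.27  0.95  2.01  0.94  0.89  0.43]
    [-0.48 -0.46  0.72  1.91  0.13  0.86  1.87]
    [-0.27  0.   -0.35  1.79  0.57  0.79  0.72]
    [-0.41 -0.18 -0.55  1.65  0.52  1.23  0.58]
    [-0.17  0.02  0.06  2.38  1.47  0.08  0.07]
    [ 0.35  0.39 -0.55  2.46  2.55  0.48 -0.96]
    [ 0.3   0.69 -0.51  2.32  2.61  0.65 -0.93]
    [ 0.3   0.88 -0.53  2.37  2.7   0.88 -0.98]
real	0m9.033s
user	0m31.929s
sys	0m0.149s
```

```bash
python3 go.py "[[.5,-.037,.573]]" | tail -1; python3 - <<'E'
from st import *
W=np.array([[.5,-.037,.573],[.355,-.272,.756],[.429,.229,.592],[.689,.31,.502],[.5,-.01,.42]])
print(np.round((np.diff(W,axis=0)@r)/.3,3))
E
```

```text
[ 0.5   -0.037  0.573] shift norm [-0.386 -0.104 -0.504] mm 193
11.52 q [-2.06 -0.46  1.51  2.39  1.65  0.71 -0.11] p [ 0.5162 -0.0138  0.382 ] F [ 0.3 -0.5  0.1]
[[-0.735 -0.035  0.677]
 [-0.056  0.998 -0.009]
 [-0.675 -0.045 -0.736]]
tilt fwd deg 42.60292788606081 heading of tilt -0.7581819490764186
[[-0.013 -0.792 -0.769]
 [ 0.094  1.683  0.554]
 [-0.45   0.252  0.805]
 [ 0.708 -1.03  -0.216]]
```

Request:
{"method": "send_rows", "body": {
  "rows": "-0.386 -0.104 -0.504 0;-0.386 -0.104 -0.504 0;-0.386 -0.104 -0.504 0;-0.386 -0.104 -0.504 0;-0.386 -0.104 -0.504 0;-0.386 -0.104 -0.504 0;-0.386 -0.104 -0.504 0"
}}

```text
clock: 12.1
tool_pos: [0.5012, -0.0396, 0.5786]
eef_rot: [-0.021, 0.93, -0.012, 0.367]
contact_force: [0.6, 0.1, 0.3]
opening: 0.003
finger_force: 0.0
```

Request:
{"method": "send_rows", "body": {
  "rows": "-0.013 -0.792 -0.769 0;-0.013 -0.792 -0.769 0;-0.013 -0.792 -0.769 0;-0.013 -0.792 -0.769 0;-0.013 -0.792 -0.769 0;-0.013 -0.792 -0.769 0;-0.013 -0.792 -0.769 0;-0.013 -0.792 -0.769 0;-0.013 -0.792 -0.769 0;-0.013 -0.792 -0.769 0"
}}

```text
clock: 12.93
tool_pos: [0.3527, -0.2762, 0.7571]
eef_rot: [-0.021, 0.931, -0.016, 0.364]
contact_force: [-0.1, 0.2, -0.7]
opening: 0.004
finger_force: 0.0
```

```bash
python3 st.py
```

```text
12.93 q [-0.72 -0.44  0.84  1.4   0.21  1.29  1.83] p [ 0.3527 -0.2762  0.7571] F [-0.1  0.2 -0.7]
[[-0.734 -0.026  0.678]
 [-0.05   0.999 -0.015]
 [-0.677 -0.045 -0.735]]
tilt fwd deg 42.7062070609396 heading of tilt -1.2975736417996586
```

Request:
{"method": "send_rows", "body": {
  "rows": "0.05 0.84 0.28 0;0.05 0.84 0.28 0;0.05 0.84 0.28 0;0.05 0.84 0.28 0;0.05 0.84 0.28 0;0.05 0.84 0.28 0;0.05 0.84 0.28 0;0.05 0.84 0.28 0"
}}

```text
clock: 13.6
tool_pos: [0.3911, -0.0179, 0.6673]
eef_rot: [-0.028, 0.933, -0.016, 0.358]
contact_force: [0.6, 0.3, 0.0]
opening: 0.009
finger_force: 0.0
```

Request:
{"method": "send_rows", "body": {
  "rows": "0.05 0.84 0.28 0;0.05 0.84 0.28 0;0.05 0.84 0.28 0;0.05 0.84 0.28 0;0.05 0.84 0.28 0;0.05 0.84 0.28 0;0.05 0.84 0.28 0;0.05 0.84 0.28 0"
}}

```text
clock: 14.27
tool_pos: [0.4283, 0.23, 0.5844]
eef_rot: [-0.027, 0.933, -0.015, 0.359]
contact_force: [-0.1, 0.7, 0.4]
opening: 0.007
finger_force: 0.0
```

```bash
python3 go.py "[[.689,.31,.502]]"; python3 - <<'E'
from fast import *
q=np.array(sensors.get_state()["q"]) if 0 else None
from plant import sensors
q=np.array(sensors.get_state()["q"])
for W in([],[[.69,.31,.5]],[[.6,.2,.55]],[[.45,-.05,.6]]):
    n,tr=run(q,W); print(W,n); [print("  ",np.round(t,2)) for t in tr]
E
```

```text
14.27 q [-0.33 -0.03 -0.62  1.84  0.7   0.98  0.38] p [0.4283 0.23   0.5844] F [-0.1  0.7  0.4]
[[-0.741 -0.04   0.67 ]
 [-0.061  0.998 -0.009]
 [-0.669 -0.047 -0.742]]
tilt fwd deg 42.08781738802972 heading of tilt -0.7285183226778693
[0.689 0.31  0.502] shift norm [-0.477  0.245  0.784] mm 285
[] 99
   [ 0.03  0.02 -0.18  2.38  1.46  0.11  0.06]
   [ 0.36  0.39 -0.58  2.46  2.49  0.49 -0.91]
   [ 0.31  0.7  -0.55  2.32  2.55  0.67 -0.88]
   [ 0.31  0.89 -0.56  2.37  2.65  0.89 -0.94]
[[0.69, 0.31, 0.5]] 99
   [-0.35  0.44 -0.55  1.54  1.01  0.9   0.31]
   [ 0.14  0.02 -0.29  2.38  1.47  0.11  0.06]
   [ 0.39  0.4  -0.63  2.46  2.45  0.5  -0.87]
   [ 0.33  0.71 -0.59  2.32  2.52  0.68 -0.84]
   [ 0.33  0.9  -0.6   2.37  2.63  0.91 -0.9 ]
[[0.6, 0.2, 0.55]] 99
   [-0.21  0.17 -0.51  1.76  0.79  0.78  0.5 ]
   [ 0.08  0.02 -0.22  2.38  1.46  0.11  0.06]
   [ 0.37  0.4  -0.6   2.46  2.47  0.5  -0.9 ]
   [ 0.32  0.7  -0.56  2.32  2.54  0.67 -0.87]
   [ 0.31  0.89 -0.58  2.37  2.64  0.9  -0.92]
[[0.45, -0.05, 0.6]] 99
   [-0.27 -0.25  0.2   1.95  0.16  0.7   1.48]
   [-0.24  0.03  0.12  2.38  1.46  0.09  0.08]
   [ 0.31  0.38 -0.49  2.46  2.56  0.47 -0.98]
   [ 0.26  0.69 -0.47  2.32  2.62  0.64 -0.96]
   [ 0.26  0.88 -0.49  2.37  2.71  0.87 -1.01]
```

```bash
python3 go.py "[[.5,-.01,.42]]"|tail -1
```

```text
[ 0.5  -0.01  0.42] shift norm [ 0.238 -0.782  0.574] mm 300
```

Request:
{"method": "send_rows", "body": {
  "rows": "0.238 -0.782 0.574 0;0.238 -0.782 0.574 0;0.238 -0.782 0.574 0;0.238 -0.782 0.574 0;0.238 -0.782 0.574 0;0.238 -0.782 0.574 0;0.238 -0.782 0.574 0;0.238 -0.782 0.574 0;0.238 -0.782 0.574 0;0.238 -0.782 0.574 0"
}}

```text
clock: 15.1
tool_pos: [0.4993, -0.0151, 0.423]
eef_rot: [-0.022, 0.932, -0.016, 0.361]
contact_force: [0.6, -0.3, 0.6]
opening: 0.007
finger_force: 0.0
```

```bash
python3 go.py "[[.56,-.02,.31]]"
```

```text
15.1 q [ 0.    0.06 -0.14  2.3   1.19  0.12  0.34] p [ 0.4993 -0.0151  0.423 ] F [ 0.6 -0.3  0.6]
[[-0.738 -0.03   0.674]
 [-0.054  0.998 -0.014]
 [-0.672 -0.047 -0.739]]
tilt fwd deg 42.373825826789854 heading of tilt -1.2055414175973536
[ 0.56 -0.02  0.31] shift norm [ 0.105 -0.005  0.415] mm 128
```

Request:
{"method": "send_rows", "body": {
  "rows": "0.105 -0.005 0.415 0;0.105 -0.005 0.415 0;0.105 -0.005 0.415 0;0.105 -0.005 0.415 0;0.105 -0.005 0.415 0;0.105 -0.005 0.415 0;0.105 -0.005 0.415 0"
}}

```text
clock: 15.68
tool_pos: [0.5619, -0.018, 0.311]
eef_rot: [-0.023, 0.931, -0.015, 0.364]
contact_force: [-0.4, -0.3, 0.0]
opening: 0.004
finger_force: 0.0
```

```bash
python3 go.py "[[.64,-.0195,.235],[.645,-.0195,.222]]"; python3 - <<'E'
from h import *
p,d=eyes.snapshot("side"); cv2.imwrite("pics/pre.png",cv2.resize(p[60:280,100:392,::-1],None,fx=2.7,fy=2.7))
E
```

```text
15.68 q [ 0.32  0.42 -0.58  2.36  2.35  0.47 -0.79] p [ 0.5619 -0.018   0.311 ] F [-0.4 -0.3  0. ]
[[-0.734 -0.033  0.678]
 [-0.054  0.998 -0.011]
 [-0.677 -0.045 -0.735]]
tilt fwd deg 42.70592701358302 heading of tilt -0.905498684836266
[ 0.64   -0.0195  0.235 ] shift norm [-0.019 -0.002  0.363] mm 109
[ 0.645  -0.0195  0.222 ] shift norm [-0.002 -0.001  0.406] mm 122
```

View pics/pre.png

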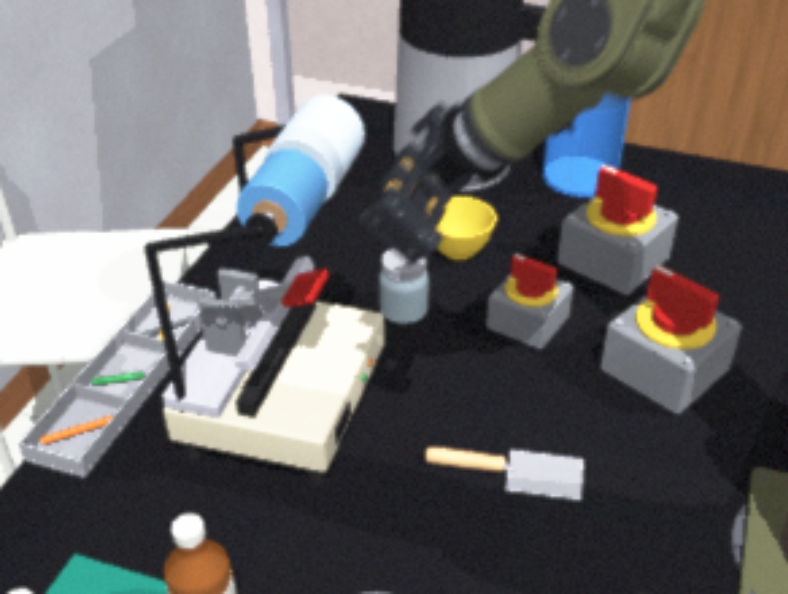

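The picture shows the tilted hand at about (415,200), in front of the rolls. The raised paddle is at (305,287).

Request:
{"method": "send_rows", "body": {
  "rows": "-0.01 -0.002 0.2 0;-0.01 -0.002 0.2 0;-0.019 -0.002 0.363 0;-0.019 -0.002 0.363 0;-0.019 -0.002 0.363 0"
}}

```text
clock: 16.15
tool_pos: [0.6391, -0.0198, 0.2323]
eef_rot: [-0.023, 0.932, -0.016, 0.361]
contact_force: [0.1, -0.0, 0.4]
opening: 0.01
finger_force: 0.0
```

```bash
python3 go.py "[[.646,-.0195,.215],[.647,-.0195,.18],[.646,-.0195,.16]]"
```

```text
16.15 q [ 0.29  0.66 -0.57  2.24  2.42  0.59 -0.78] p [ 0.6391 -0.0198  0.2323] F [ 0.1 -0.   0.4]
[[-0.739 -0.032  0.673]
 [-0.054  0.998 -0.012]
 [-0.672 -0.046 -0.739]]
tilt fwd deg 42.31659794440789 heading of tilt -1.0521942223323693
[ 0.646  -0.0195  0.215 ] shift norm [0.022 0.003 0.058] mm 19
[ 0.647  -0.0195  0.18  ] shift norm [0.097 0.008 0.147] mm 53
[ 0.646  -0.0195  0.16  ] shift norm [0.145 0.011 0.194] mm 73
```

Request:
{"method": "send_rows", "body": {
  "rows": "0.022 0.003 0.058 0;0.022 0.003 0.058 0;0.045 0.004 0.084 0;0.045 0.004 0.084 0"
}}

```text
clock: 16.48
tool_pos: [0.6466, -0.0193, 0.2094]
eef_rot: [-0.024, 0.931, -0.016, 0.365]
contact_force: [3.1, 2.3, 4.7]
opening: 0.007
finger_force: 3.0
```

```bash
python3 go.py "[[.647,-.0195,.18],[.646,-.0195,.16]]"
```

```text
16.48 q [ 0.29  0.73 -0.58  2.24  2.47  0.66 -0.8 ] p [ 0.6466 -0.0193  0.2094] F [3.1 2.3 4.7]
[[-0.733 -0.033  0.679]
 [-0.057  0.998 -0.012]
 [-0.678 -0.048 -0.734]]
tilt fwd deg 42.80379884519123 heading of tilt -1.0513712521582224
[ 0.647  -0.0195  0.18  ] shift norm [0.065 0.004 0.073] mm 29
[ 0.646  -0.0195  0.16  ] shift norm [0.113 0.007 0.119] mm 49
```

Request:
{"method": "send_rows", "body": {
  "rows": "0.033 0.002 0.037 0;0.065 0.004 0.073 0;0.09 0.006 0.096 0;0.113 0.007 0.119 0;0.113 0.007 0.119 0"
}}

```text
clock: 16.9
tool_pos: [0.6424, -0.0208, 0.1566]
eef_rot: [-0.024, 0.932, -0.016, 0.36]
contact_force: [-0.1, -0.4, 0.0]
opening: 0.002
finger_force: 0.0
```

```bash
python3 go.py "[[.646,-.0195,.155],[.646,-.0195,.15]]"
```

```text
16.9 q [ 0.3   0.85 -0.6   2.27  2.54  0.79 -0.85] p [ 0.6424 -0.0208  0.1566] F [-0.1 -0.4  0. ]
[[-0.739 -0.033  0.673]
 [-0.056  0.998 -0.013]
 [-0.671 -0.047 -0.74 ]]
tilt fwd deg 42.264926475386126 heading of tilt -1.126257125914273
[ 0.646  -0.0195  0.155 ] shift norm [-0.005  0.004  0.012] mm 4
[ 0.646  -0.0195  0.15  ] shift norm [0.006 0.005 0.024] mm 8
```

Request:
{"method": "send_rows", "body": {
  "rows": "0.006 0.003 0.015 0;0.006 0.003 0.015 0"
}}

```text
clock: 17.07
tool_pos: [0.6456, -0.0198, 0.1527]
eef_rot: [-0.024, 0.932, -0.016, 0.362]
contact_force: [0.6, -0.5, -0.1]
opening: 0.004
finger_force: 0.0
```

Request:
{"method": "send_rows", "body": {
  "rows": "0.007 0 0.007 0;0.007 0 0.007 0"
}}

```text
clock: 17.23
tool_pos: [0.6461, -0.0198, 0.1499]
eef_rot: [-0.024, 0.932, -0.016, 0.362]
contact_force: [-1.0, 0.7, 4.6]
opening: 0.005
finger_force: 2.3
```

Request:
{"method": "send_rows", "body": {
  "rows": "0.003 0 0.003 0;0.003 0 0.003 0"
}}

```text
clock: 17.4
tool_pos: [0.6463, -0.0198, 0.1495]
eef_rot: [-0.024, 0.931, -0.016, 0.363]
contact_force: [-3.6, -1.7, 11.3]
opening: 0.002
finger_force: 6.0
```

Request:
{"method": "send_rows", "body": {
  "rows": "0.0018 0 0.0018 0;0.0018 0 0.0018 0;0.0018 0 0.0018 0"
}}

```text
clock: 17.65
tool_pos: [0.6463, -0.0198, 0.1494]
eef_rot: [-0.024, 0.931, -0.016, 0.364]
contact_force: [-6.4, -1.2, 14.0]
opening: 0.004
finger_force: 7.9
```

Request:
{"method": "send_rows", "body": {
  "rows": "0 0 0 0;0 0 0 0;0 0 0 0;0 0 0 0;0 0 0 0"
}}

```text
clock: 18.07
tool_pos: [0.6463, -0.0198, 0.1494]
eef_rot: [-0.024, 0.931, -0.016, 0.364]
contact_force: [-5.1, -1.0, 15.4]
opening: 0.008
finger_force: 7.9
```

Request:
{"method": "send_rows", "body": {
  "rows": "0 0 0 0;0 0 0 0;0 0 0 0;0 0 0 0;0 0 0 0;0 0 0 0;0 0 0 0;0 0 0 0;0 0 0 0;0 0 0 0"
}}

```text
clock: 18.9
tool_pos: [0.6463, -0.0198, 0.1494]
eef_rot: [-0.024, 0.931, -0.016, 0.364]
contact_force: [-5.7, 0.1, 15.3]
opening: 0.007
finger_force: 7.9
```

```bash
python3 go.py "[[.646,-.0195,.17],[.56,-.02,.27],[.5,-.01,.42]]"; python3 - <<'E'
from h import *
p,d=eyes.snapshot("side"); cv2.imwrite("pics/press.png",cv2.resize(p[100:240,130:300,::-1],None,fx=4,fy=4))
E
```

```text
18.9 q [ 0.3   0.87 -0.6   2.27  2.56  0.82 -0.85] p [ 0.6463 -0.0198  0.1494] F [-5.7  0.1 15.3]
[[-0.734 -0.033  0.678]
 [-0.056  0.998 -0.013]
 [-0.677 -0.047 -0.735]]
tilt fwd deg 42.69848321015027 heading of tilt -1.0790136959482797
[ 0.646  -0.0195  0.17  ] shift norm [-0.046 -0.002 -0.051] mm 21
[ 0.56 -0.02  0.27] shift norm [-0.061 -0.01  -0.491] mm 148
[ 0.5  -0.01  0.42] shift norm [-0.254  0.006 -0.994] mm 308
```

View pics/press.png

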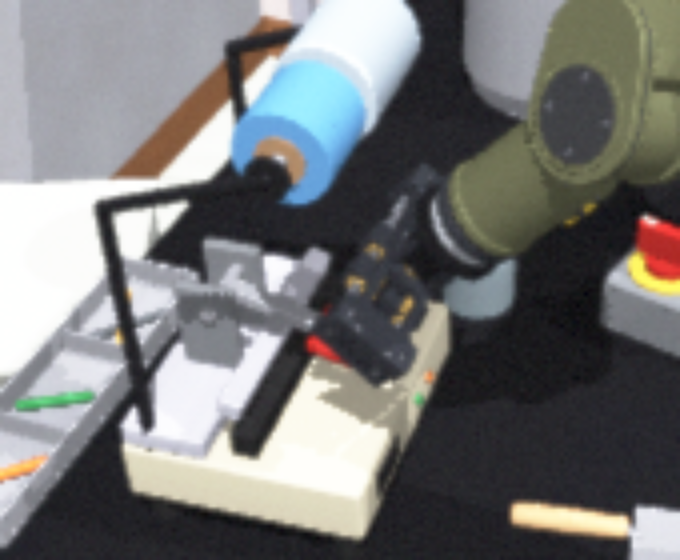

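The lever is down, with the red paddle at (322,348) under the fingertips and the rolls clear. It held about 16 N for over 1.2 s. Next I retreat and simulate how to reach the isolator and straighten the tool.

Request:
{"method": "send_rows", "body": {
  "rows": "-0.02 0 -0.06 0;-0.04 -0.005 -0.2 0;-0.061 -0.01 -0.491 0;-0.061 -0.01 -0.491 0;-0.061 -0.01 -0.491 0;-0.061 -0.01 -0.491 0;-0.061 -0.01 -0.491 0;-0.061 -0.01 -0.491 0"
}}

```text
clock: 19.62
tool_pos: [0.5603, -0.0205, 0.2667]
eef_rot: [-0.023, 0.932, -0.016, 0.361]
contact_force: [0.5, -0.2, -0.7]
opening: 0.003
finger_force: 0.0
```

```bash
python3 st.py; cat > t1.py <<'E'
from fast import *
from plant import sensors
q0=np.array(sensors.get_state()["q"])
for kw in({"lam":.05},{"wr":1,"lam":.1},{"lam":.01}):
  for mv,nm in (((.734,0,-.678),"-x"),((.98,0,-.2),"-x-z"),((.678,0,.735),"down")):
    q=q0.copy(); print(kw,nm)
    for i in range(24):
        p,M=FJ(q)[1:]; w={"-x":[-1,0,0],"-x-z":[-1,0,-.4],"down":[-.6,0,.5]}[nm]
        if p[0]<.4 : w=[0,0,0.6] 
        q=call(q,M.T@np.array(w),0,3,**kw)
        if i%6==5: show(q)
E
python3 t1.py
```

```text
19.62 q [ 0.33  0.54 -0.64  2.42  2.43  0.63 -0.86] p [ 0.5603 -0.0205  0.2667] F [ 0.5 -0.2 -0.7]
[[-0.739 -0.031  0.673]
 [-0.054  0.998 -0.013]
 [-0.672 -0.046 -0.739]]
tilt fwd deg 42.30788001048983 heading of tilt -1.0935055360011499
{'lam': 0.05} -x
[ 0.17 -0.3  -0.21  2.23  0.08  0.69  1.49] [ 0.338 -0.046  0.474] tilt 30.3 head -11.0 x [-0.87 -0.05 -0.49]
[ 0.4  -0.01 -0.68  0.24  0.35  2.09  1.63] [ 0.336 -0.053  1.028] tilt 47.9 head -8.0 x [-0.68 -0.08 -0.73]
[-0.23 -0.07 -0.86  0.13  1.24  1.57  1.65] [ 0.333 -0.051  1.271] tilt 91.1 head -9.0 x [-0.01 -0.18 -0.98]
[-0.1   0.01 -0.58  0.13  0.94  0.74  1.6 ] [ 0.324 -0.047  1.494] tilt 132.4 head -9.0 x [ 0.63 -0.29 -0.73]
{'lam': 0.05} -x-z
[-0.1   0.39  0.14  2.56  4.14  0.07 -2.5 ] [ 0.364 -0.01   0.207] tilt 13.8 head 3.0 x [-0.97 -0.06 -0.24]
[-0.16 -0.17  0.18  2.56  3.76  0.04 -2.11] [ 0.402 -0.012  0.42 ] tilt 45.7 head 3.0 x [-0.7  -0.05 -0.72]
[-0.2  -0.46  0.25  2.46  4.14  0.04 -2.44] [ 0.397 -0.034  0.577] tilt 67.1 head 3.0 x [-0.39 -0.03 -0.92]
[ 0.27 -0.46  0.23  2.56  4.14  0.59 -2.3 ] [ 0.375 -0.057  0.6
[... 2551 characters left out ...]
x [-0.68  0.08 -0.73]
[ 2.1   0.4  -1.41  2.15  0.48  0.22  1.77] [ 0.331 -0.44   0.417] tilt 43.1 head -25.0 x [-0.74  0.11 -0.67]
[ 1.34  0.31 -1.47  0.13  0.75  2.09  2.01] [ 0.302 -0.414  0.955] tilt 41.8 head -29.0 x [-0.76  0.1  -0.64]
{'lam': 0.01} down
[-0.32 -0.45 -0.03  1.98  0.49  0.85  1.07] [ 0.381 -0.036  0.667] tilt 51.1 head -9.0 x [-0.64 -0.08 -0.77]
[-0.1   0.05 -1.25  0.16  1.45  2.05  1.65] [ 0.375 -0.018  1.086] tilt 59.4 head -11.0 x [-0.53 -0.16 -0.83]
[-0.67 -0.01 -0.76  0.13  1.62  1.36  1.71] [ 0.363 -0.029  1.338] tilt 102.5 head -10.0 x [ 0.16 -0.29 -0.94]
[ 0.12  0.06 -1.09  0.13  1.29  0.59  1.63] [ 0.331 -0.033  1.523] tilt 140.2 head -8.0 x [ 0.69 -0.37 -0.62]
```

```bash
cat > t2.py <<'E'
from fast import *
from plant import sensors
import fast
q0=np.array(sensors.get_state()["q"]); M0=FJ(q0)[2]
fast.fin=[[.452,-.25,.2],[.452,-.255,.098],[.452,-.29,.098],[.445,-.31,.098],[.43,-.32,.098],[.45,-.30,.25]]
from multiprocessing import Pool
def job(seed):
    rng=np.random.default_rng(seed); W=rng.uniform([.35,-.4,.3],[.6,.1,.7],(rng.integers(0,4),3))
    W=np.vstack([[.53,-.02,.33],W]); n,tr=run(q0,W); return (n-len(W) if n<99 else 99),W,tr
with Pool() as pl: Rs=pl.map(job,range(400))
print(np.unique([r[0] for r in Rs],return_counts=True))
G=[r for r in Rs if r[0]==99]
def marg(r): T=np.array(r[2][-6:]); return np.minimum(T-lo,hi-T).min()
G.sort(key=lambda r:len(r[1])*.1-marg(r))
for r in G[:2]: print(marg(r),np.round(r[1],3).tolist()); [print("   ",np.round(t,2),"elbow",np.round(fk(t,o,f)[2][2],2)) for t in r[2]]
E
python3 t2.py
```

```text
(array([-2, -1,  0,  1, 99]), array([ 11,  39,  42, 162, 146]))
0.0 [[0.53, -0.02, 0.33]]
    [ 0.45  0.32 -0.69  2.51  2.44  0.48 -0.89] elbow [ 0.17 -0.11  0.89]
    [ 0.57  0.75  0.37  2.54  4.05  1.   -1.59] elbow [ 0.3  -0.23  0.78]
    [ 0.49  1.14  0.57  2.56  4.    1.43 -1.5 ] elbow [ 0.43 -0.27  0.62]
    [ 0.54  1.11  0.59  2.47  4.07  1.36 -1.56] elbow [ 0.41 -0.28  0.63]
    [ 0.57  1.11  0.6   2.44  4.12  1.34 -1.58] elbow [ 0.4  -0.3   0.63]
    [ 0.67  1.08  0.51  2.44  4.12  1.27 -1.5 ] elbow [ 0.36 -0.33  0.65]
    [ 0.97  0.56 -0.13  2.39  4.14  0.56 -1.7 ] elbow [ 0.14 -0.27  0.84]
0.0 [[0.53, -0.02, 0.33]]
    [ 0.45  0.32 -0.69  2.51  2.44  0.48 -0.89] elbow [ 0.17 -0.11  0.89]
    [ 0.57  0.75  0.37  2.54  4.05  1.   -1.59] elbow [ 0.3  -0.23  0.78]
    [ 0.49  1.14  0.57  2.56  4.    1.43 -1.5 ] elbow [ 0.43 -0.27  0.62]
    [ 0.54  1.11  0.59  2.47  4.07  1.36 -1.56] elbow [ 0.41 -0.28  0.63]
    [ 0.57  1.11  0.6   2.44  4.12  1.34 -1.58] elbow [ 0.4  -0.3   0.63]
    [ 0.67  1.08  0.51  2.44  4.12  1.27 -1.5 ] elbow [ 0.36 -0.33  0.65]
    [ 0.97  0.56 -0.13  2.39  4.14  0.56 -1.7 ] elbow [ 0.14 -0.27  0.84]
```

```bash
sed -i 's/fast.fin=.*/fast.fin=[[.458,-.245,.2],[.458,-.25,.101],[.456,-.29,.101],[.446,-.312,.101],[.43,-.32,.101],[.45,-.30,.25]]/; s/len(r\[1\])\*.1-marg(r)/-marg(r)+.03*len(r[1])/; s/G\[:2\]/G[:3]/' t2.py; python3 t2.py; python3 - <<'E'
from h import *
D=np.load("top.npz");p,P=D["p"],D["P"];h=cv2.cvtColor(p,cv2.COLOR_RGB2HSV).astype(int)
m=((h[...,0]<6)|(h[...,0]>174))&(h[...,1]>150)&(P[...,2]>.14)
for nm,c in(("A",(.235,-.25)),("B",(.34,-.47))):
    q=P[m&(np.hypot(P[...,0]-c[0],P[...,1]-c[1])<.08)];print(nm,np.round(q.min(0),3),np.round(q.max(0),3))
E
```

```text
(array([-2, -1,  0,  1, 99]), array([ 11,  39,  42, 161, 147]))
0.0 [[0.53, -0.02, 0.33]]
    [ 0.45  0.32 -0.69  2.51  2.44  0.48 -0.89] elbow [ 0.17 -0.11  0.89]
    [ 0.57  0.74  0.34  2.54  4.01  0.98 -1.58] elbow [ 0.3  -0.23  0.79]
    [ 0.48  1.13  0.55  2.56  3.98  1.41 -1.51] elbow [ 0.43 -0.26  0.62]
    [ 0.54  1.1   0.57  2.47  4.07  1.33 -1.57] elbow [ 0.41 -0.28  0.64]
    [ 0.58  1.09  0.58  2.43  4.12  1.32 -1.58] elbow [ 0.39 -0.3   0.64]
    [ 0.68  1.06  0.5   2.44  4.12  1.26 -1.5 ] elbow [ 0.36 -0.33  0.65]
    [ 0.97  0.56 -0.13  2.39  4.14  0.56 -1.7 ] elbow [ 0.14 -0.27  0.84]
0.0 [[0.53, -0.02, 0.33]]
    [ 0.45  0.32 -0.69  2.51  2.44  0.48 -0.89] elbow [ 0.17 -0.11  0.89]
    [ 0.57  0.74  0.34  2.54  4.01  0.98 -1.58] elbow [ 0.3  -0.23  0.79]
    [ 0.48  1.13  0.55  2.56  3.98  1.41 -1.51] elbow [ 0.43 -0.26  0.62]
    [ 0.54  1.1   0.57  2.47  4.07  1.33 -1.57] elbow [ 0.41 -0.28  0.64]
    [ 0.58  1.09  0.58  2.43  4.12  1.32 -1.58] elbow [ 0.39 -0.3   0.64]
    [ 0.68  1.06  0.5   2.44  4.12  1.26 -1.5 ] elbow [ 0.36 -0.33  0.65]
    [ 0.97  0.56 -0.13  2.39  4.14  0.56 -1.7 ] elbow [ 0.14 -0.27  0.84]
0.0 [[0.53, -0.02, 0.33]]
    [ 0.45  0.32 -0.69  2.51  2.44  0.48 -0.89] elbow [ 0.17 -0.11  0.89]
    [ 0.57  0.74  0.34  2.54  4.01  0.98 -1.58] elbow [ 0.3  -0.23  0.79]
    [ 0.48  1.13  0.55  2.56  3.98  1.41 -1.51] elbow [ 0.43 -0.26  0.62]
    [ 0.54  1.1   0.57  2.47  4.07  1.33 -1.57] elbow [ 0.41 -0.28  0.64]
    [ 0.58  1.09  0.58  2.43  4.12  1.32 -1.58] elbow [ 0.39 -0.3   0.64]
    [ 0.68  1.06  0.5   2.44  4.12  1.26 -1.5 ] elbow [ 0.36 -0.33  0.65]
    [ 0.97  0.56 -0.13  2.39  4.14  0.56 -1.7 ] elbow [ 0.14 -0.27  0.84]
A [ 0.191 -0.276  0.14 ] [ 0.272 -0.228  0.158]
B [ 0.302 -0.496  0.141] [ 0.385 -0.453  0.158]
```

```bash
python3 go.py "[[.53,-.02,.33],[.458,-.245,.2]]"|tail -2;python3 -c "
from st import *
print((r.T@np.array([-.072,-.225,-.13])/.3).round(3))"|tail -1
```

```text
[ 0.53 -0.02  0.33] shift norm [-0.067 -0.005 -0.224] mm 70
[ 0.458 -0.245  0.2  ] shift norm [ 0.441 -0.726 -0.056] mm 256
[ 0.509 -0.722  0.169]
```

Request:
{"method": "send_rows", "body": {
  "rows": "-0.067 -0.005 -0.224 0;-0.067 -0.005 -0.224 0;-0.067 -0.005 -0.224 0"
}}

```text
clock: 19.87
tool_pos: [0.5294, -0.0197, 0.3325]
eef_rot: [-0.023, 0.932, -0.016, 0.362]
contact_force: [0.3, -0.4, 0.5]
opening: 0.01
finger_force: 0.0
```

Request:
{"method": "send_rows", "body": {
  "rows": "0.51 -0.72 0.17 0;0.51 -0.72 0.17 0;0.51 -0.72 0.17 0;0.51 -0.72 0.17 0;0.51 -0.72 0.17 0;0.51 -0.72 0.17 0;0.51 -0.72 0.17 0"
}}

```text
clock: 20.45
tool_pos: [0.4555, -0.2494, 0.1957]
eef_rot: [-0.019, 0.933, -0.015, 0.359]
contact_force: [0.3, -0.2, 0.9]
opening: 0.003
finger_force: 0.0
```

```bash
python3 go.py "[[.458,-.245,.2],[.458,-.245,.14],[.458,-.25,.101]]"
```

```text
20.45 q [ 1.09  0.75 -0.71  2.49  3.08  0.6  -0.78] p [ 0.4555 -0.2494  0.1957] F [ 0.3 -0.2  0.9]
[[-0.741 -0.024  0.671]
 [-0.046  0.999 -0.015]
 [-0.67  -0.042 -0.741]]
tilt fwd deg 42.15797951015532 heading of tilt -1.2977120558211557
[ 0.458 -0.245  0.2  ] shift norm [-0.016  0.014 -0.005] mm 7
[ 0.458 -0.245  0.14 ] shift norm [0.118 0.022 0.143] mm 56
[ 0.458 -0.25   0.101] shift norm [0.205 0.011 0.24 ] mm 95
```

Request:
{"method": "send_rows", "body": {
  "rows": "0.06 0.02 0.07 0;0.118 0.03 0.143 0;0.118 0.03 0.143 0;0.118 0.03 0.143 0"
}}

```text
clock: 20.78
tool_pos: [0.4597, -0.237, 0.1418]
eef_rot: [-0.022, 0.933, -0.013, 0.36]
contact_force: [-0.0, -0.6, 0.2]
opening: 0.003
finger_force: 0.0
```

```bash
python3 go.py "[[.458,-.245,.101],[.458,-.25,.101]]"; python3 - <<'E'
from h import *
p,d=eyes.snapshot("side"); q,d=eyes.snapshot("wrist")
a=cv2.resize(p[90:240,230:400,::-1],None,fx=2.6,fy=2.6); b=cv2.resize(q[:,:,::-1],None,fx=.9,fy=.9)[:390]
b=cv2.resize(q[:,:,::-1],(460,345)); c=np.zeros((390,342,3),np.uint8)
c=cv2.resize(a,(340,300)); out=np.zeros((345,800,3),np.uint8); out[:300,:340]=c; out[:345,340:]=b; cv2.imwrite("pics/iso.png",out)
E
```

```text
20.78 q [ 1.01  0.91 -0.66  2.54  3.07  0.8  -0.73] p [ 0.4597 -0.237   0.1418] F [-0.  -0.6  0.2]
[[-0.74  -0.032  0.671]
 [-0.051  0.999 -0.009]
 [-0.67  -0.041 -0.741]]
tilt fwd deg 42.18277148871238 heading of tilt -0.7380418419214348
[ 0.458 -0.245  0.101] shift norm [ 0.097 -0.021  0.097] mm 42
[ 0.458 -0.25   0.101] shift norm [ 0.098 -0.037  0.097] mm 43
```

View pics/iso.png

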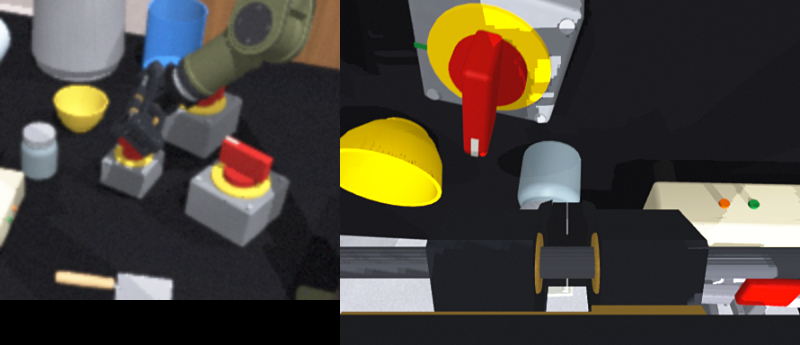

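The wrist view shows the handle end at (475,150), left of the shut fingers at (568,230). In world terms the fingers are on the handle's +y side, as planned.

Request:
{"method": "send_rows", "body": {
  "rows": "0.05 -0.02 0.05 0;0.098 -0.037 0.097 0;0.098 -0.037 0.097 0;0.098 -0.037 0.097 0"
}}

```text
clock: 21.22
tool_pos: [0.4585, -0.2515, 0.1052]
eef_rot: [-0.023, 0.932, -0.016, 0.362]
contact_force: [-0.7, 0.9, 0.6]
opening: 0.004
finger_force: 0.0
```

```bash
python3 go.py "[[.456,-.275,.101],[.455,-.29,.101],[.446,-.312,.101],[.43,-.32,.101]]"
```

```text
21.22 q [ 1.03  1.01 -0.63  2.52  3.12  0.86 -0.68] p [ 0.4585 -0.2515  0.1052] F [-0.7  0.9  0.6]
[[-0.737 -0.032  0.675]
 [-0.055  0.998 -0.014]
 [-0.673 -0.048 -0.738]]
tilt fwd deg 42.43493631942263 heading of tilt -1.1701147656406914
[ 0.456 -0.275  0.101] shift norm [ 0.02  -0.077  0.006] mm 24
[ 0.455 -0.29   0.101] shift norm [ 0.025 -0.127  0.004] mm 39
[ 0.446 -0.312  0.101] shift norm [ 0.051 -0.199 -0.015] mm 62
[ 0.43  -0.32   0.101] shift norm [ 0.092 -0.224 -0.051] mm 74
```

Request:
{"method": "send_rows", "body": {
  "rows": "0.02 -0.04 0.006 0;0.02 -0.077 0.006 0;0.022 -0.1 0.005 0;0.025 -0.127 0.004 0;0.025 -0.127 0.004 0"
}}

```text
clock: 21.63
tool_pos: [0.4565, -0.2846, 0.1038]
eef_rot: [-0.028, 0.931, -0.013, 0.364]
contact_force: [1.1, 2.0, 2.4]
opening: 0.007
finger_force: 1.4
```

Request:
{"method": "send_rows", "body": {
  "rows": "0.02 -0.035 0 0;0.033 -0.07 -0.01 0;0.04 -0.09 -0.017 0;0.04 -0.09 -0.017 0"
}}

```text
clock: 21.97
tool_pos: [0.4491, -0.3173, 0.1033]
eef_rot: [-0.027, 0.929, -0.018, 0.368]
contact_force: [8.0, 1.6, 8.2]
opening: 0.001
finger_force: 5.3
```

```bash
python3 go.py "[[.436,-.32,.101],[.425,-.325,.101],[.41,-.325,.101]]"
```

```text
21.97 q [ 1.2   1.   -0.63  2.39  3.26  0.65 -0.66] p [ 0.4491 -0.3173  0.1033] F [8.  1.6 8.2]
[[-0.728 -0.037  0.685]
 [-0.063  0.998 -0.014]
 [-0.683 -0.054 -0.729]]
tilt fwd deg 43.217928236965044 heading of tilt -1.1881168648551714
[ 0.436 -0.32   0.101] shift norm [ 0.038 -0.007 -0.024] mm 14
[ 0.425 -0.325  0.101] shift norm [ 0.065 -0.022 -0.049] mm 25
[ 0.41  -0.325  0.101] shift norm [ 0.102 -0.021 -0.083] mm 40
```

Request:
{"method": "send_rows", "body": {
  "rows": "0.019 -0.008 -0.014 0;0.038 -0.012 -0.028 0;0.038 -0.012 -0.028 0"
}}

```text
clock: 22.22
tool_pos: [0.4431, -0.3221, 0.1067]
eef_rot: [-0.03, 0.926, -0.021, 0.376]
contact_force: [21.8, 2.5, 13.5]
opening: 0.004
finger_force: 12.1
```

```bash
python3 st.py; python3 - <<'E'
from h import *
q,d=eyes.snapshot("wrist"); cv2.imwrite("pics/w2.png",q[:,:,::-1])
E
```

```text
22.22 q [ 1.23  1.01 -0.63  2.4   3.29  0.66 -0.65] p [ 0.4431 -0.3221  0.1067] F [21.8  2.5 13.5]
[[-0.716 -0.04   0.697]
 [-0.072  0.997 -0.017]
 [-0.695 -0.062 -0.717]]
tilt fwd deg 44.220794208898084 heading of tilt -1.3893731656713082
```

View pics/w2.png

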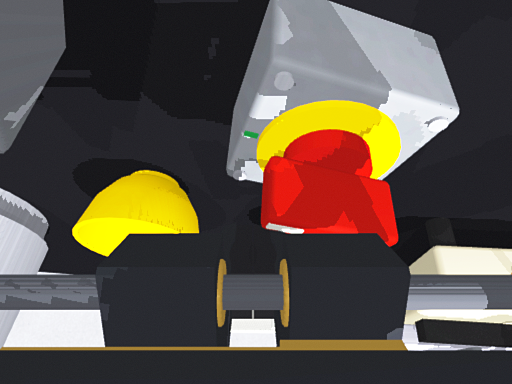

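The wrist view shows the red bar lying across, from (268,225) to (392,225), so it has made the quarter turn and sits at its stop. I'm backing off.

Request:
{"method": "send_rows", "body": {
  "rows": "-0.036 -0.002 0.035 0;-0.06 -0.002 0.055 0;-0.06 -0.002 0.055 0"
}}

```text
clock: 22.52
tool_pos: [0.4561, -0.3208, 0.0979]
eef_rot: [-0.025, 0.931, -0.017, 0.363]
contact_force: [-0.9, -0.9, -0.7]
opening: 0.009
finger_force: 0.0
```

Request:
{"method": "send_rows", "body": {
  "rows": "-0.1 0 -0.08 0;-0.35 -0.03 -0.36 0;-0.35 -0.03 -0.36 0;-0.35 -0.03 -0.36 0;-0.35 -0.03 -0.36 0;-0.35 -0.03 -0.36 0"
}}

```text
clock: 23.02
tool_pos: [0.4573, -0.3234, 0.2474]
eef_rot: [-0.023, 0.932, -0.018, 0.361]
contact_force: [-0.8, -0.4, 0.0]
opening: 0.002
finger_force: 0.0
```

Request:
{"method": "send_rows", "body": {
  "rows": "0.1 -0.1 -0.5 0;0.1 -0.1 -0.5 0;0.1 -0.1 -0.5 0;0.1 -0.1 -0.5 0;0.1 -0.1 -0.5 0;0.1 -0.1 -0.5 0;0.1 -0.1 -0.5 0;0.1 -0.1 -0.5 0"
}}

```text
clock: 23.68
tool_pos: [0.3392, -0.3356, 0.3116]
eef_rot: [-0.014, 0.929, -0.029, 0.368]
contact_force: [-0.5, 0.4, -0.1]
opening: 0.005
finger_force: 0.0
```

```bash
python3 st.py; python3 - <<'E'
from h import *
p,d=eyes.snapshot("side"); t,d=eyes.snapshot("top"); a=cv2.resize(p[80:290,90:400,::-1],(400,271)); b=cv2.resize(t[50:290,90:400,::-1],(400,310))
out=np.zeros((310,800,3),np.uint8); out[:271,:400]=a; out[:,400:]=b; cv2.imwrite("pics/end.png",out)
E
```

```text
23.68 q [ 1.82  0.57 -1.13  2.35  4.14  0.04 -1.64] p [ 0.3392 -0.3356  0.3116] F [-0.5  0.4 -0.1]
[[-0.728 -0.005  0.685]
 [-0.047  0.998 -0.043]
 [-0.684 -0.064 -0.727]]
tilt fwd deg 43.30097022874059 heading of tilt -3.6029572105944383
```

View pics/end.png

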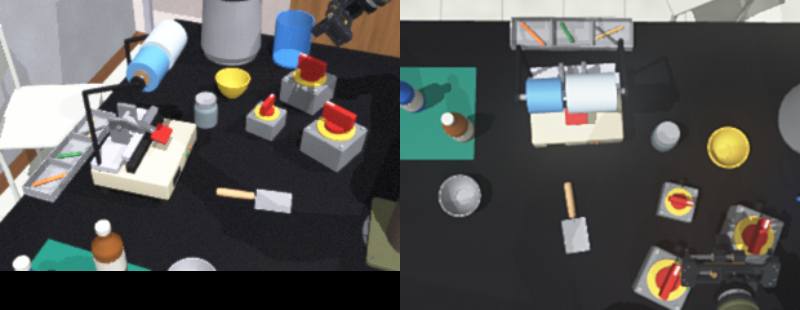

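The lever is down at (575,117), and the small isolator's bar lies across at (680,201). The other things on the bench look unmoved, and the hand is clear of everything.

```bash
python3 -c "from plant import finish_job; print(finish_job())"
```

```text
the job is handed in; nothing more can be done
None
```

The job is handed in, at about 24 s of the 61 s allowed: the lever was pressed down and held at about 16 N for over a second, then released, and the small isolator's handle turned clockwise to on, with the film rolls untouched and nothing else visibly moved in the last pictures.

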